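Clamp a broken serving board with a ratchet trigger clamp

ROBOT

A 7-joint arm with a two-finger parallel gripper is mounted at the origin on a cart in front of the work surface, level with it; the furniture and walls round the work are solid. World frame = base frame: x ahead of the robot, y to its left, z up, the work surface at z = 0. Lengths are in m, angles in rad, forces in N, time in s.
With the tool pointing down it reaches from about 0.4 to 0.85 m from the base axis. Payload 4.5 kg.
Tool frame: the origin (TCP) lies at the very end of the fingers, on their centre line; the grasp point (between the pads) lies 19 mm behind it; y points along the fingers, x is the direction in which the jaws open and shut, and the axes are right-handed (so a half turn about y gives the same grasp; the last joint's range is limited). The gripper opens to 88 mm and grips with 3 to 60 N. Pads are 18 mm wide; open, the fingers measure 123 mm over their backs; the gripper's body (75 mm by 187 mm) begins 45 mm behind the grasp point.
Start: joints at [1.375, 0.689, -0.195, 1.565, 0.157, 0.902, -0.215], TCP at [0.142, -0.609, 0.239] pointing down, gripper open.
Joint ranges: [-3.01, 3.01], [-0.46, 2.08], [-1.47, 1.51], [0.13, 2.56], [-1, 4.14], [0.04, 2.09], [-2.66, 2.66]. Speed limits (rad/s): [2.57, 2.57, 3.14, 3.14, 3.14, 3.14, 3.14].

INTERFACE

Orientations are given as a unit quaternion [x, y, z, w].
In Python, from plant import r gives the robot as it stands.
- The arm moves only by the shell command python3 -m inch 'ROWS' [OPENING] [FORCE]. ROWS is JSON, a list of rows, each a list of 6 numbers: the shift along the tool's x, y, z in mm, then the turn, a rotation vector about the tool's x, y, z in rad. In form: [[x, y, z, ax, ay, az], ...]. A call has 1 to 12 rows; each row shifts and turns the commanded pose from where the row before left it, along the tool's axes as they then stand; what a row does not reach is not made up. A row lasts 1/12 s, in which the tool goes at most 41.7 mm and 7.16 degrees, less where a joint would pass 70% of its speed; a pose out of reach is approached as far as the arm can. A call is refused whole if a number of a shift passes 41.7 or a number of a turn 0.125, either way. A call with a gripper value outside its range is refused whole. OPENING is the finger opening in mm, from 0 to 88.1, set as the call begins (- or left out, the last holds). The fingers move at their own pace and stop on an object; FORCE is the grip in N (left out, the last holds). Time passes only in rows, so rows that do not move let the fingers close. It gives the time, the measured TCP pose, the force and the opening at its end, in the units of the state.
- r.get_state(): the state, without advancing time (a new reading comes with each control period).
- r.snapshot(name): name is "scene" or "top"; returns a dict with "img" (384x512x3 uint8, red, green, blue), "range_z" (384x512 float32, m along the optical axis (not along the pixel's ray), 0 where there is no reading), "mtx" (3x3 intrinsics, pixels), "camera_from_world" (4x4, takes a point from world to camera coordinates). Camera axes: x right, y down, z forward; pixel columns grow to the right and rows downward; lengths in m; the calibration is good to about 2 mm. A picture is of the moment at which its call begins.
- r.finish_job(): hands the job in, once; it reports no verdict.
The state is a dict: "clock": time; "q": joint angles; "qd": joint speeds; "joint_torque": joint torques, N m; "tool_pos": TCP position; "eef_rot": TCP orientation; "contact_force": force on the tool from outside, world axes, zero at the start; "moment": the same for the moment, N m; "opening": opening from 0.0 (shut) to 1.0 (fully open).
Only numpy, scipy, OpenCV 4.12 (cv2) and the standard library are available. Lean on these libraries where they do the work, as an engineer would, in place of code of your own. Each camera call takes 0.05 s, during which the arm holds its last target.

TASK

The strip that broke off the dark wooden serving board has been glued and lies next to it on the plywood clamping jig. Take the plain wooden block out of the parts tray and stand it on the jig between the clamp's round pad and the strip, so that the pad cannot dent the strip; then pump the clamp's trigger until the strip is pushed tight against the board and the pad's spring plunger has gone about halfway in, to its black ring, and never squeeze it right in. Finish with the trigger still held squeezed so that this pressure stays on, and leave everything else where it is.

Things in the scene. Friction and masses are not known exactly. Their poses are not given: they have to be found in the camera images.
- jig: fixed plywood clamping jig. x: the push direction, z up; origin on the worktop under the trigger's pivot. Bed 12 mm thick, x -70 to 255 mm, y -90 to 90 mm; stop batten 22 mm high, its face at x = 236. Clamp head with grey cheeks: x -58 to 30, 34 mm wide, up to 87 mm high. Steel push rod along x at y = 0, z = 28 mm, tail to x = -77; its toothed rack and two spring pawls let it move only forward
- handle_grip (a point): point on the back (-x) face of the fixed upright handle (dark wooden sides; x -45 to -25 mm, 27 mm wide, top at z = 160 mm in the jig's frame), at x = -45, y = 0, z = 133 mm: where one finger bears when the trigger is squeezed
- trigger_grip (a point): point on the front (+x) face of the trigger, on its middle line, 60 mm above the pivot; at rest at about x = 15 mm, z = 131 mm in the jig's frame. Handle back to trigger front measures 60 mm across at rest and 40 mm when fully squeezed
- trigger (a joint): trigger angle in rad: 0 at rest (leaning forward), 0.334 fully squeezed to the handle; springs back by itself (2 N at rest, 3.5 N squeezed, at trigger_grip). The rod goes forward 31 mm per rad after up to 4 mm of lost motion; teeth are 4 mm apart: a full squeeze and release gains about 8 mm, and on release the rod settles back less than a tooth. Half plunger travel takes about 12 N at trigger_grip
- trigger_blade: the bare metal trigger lever, 10 mm thick, 18 mm wide, upright in front of the handle, its top at about z = 160 mm; its frame lies on the pivot (x = 0, z = 73 mm in the jig's frame), about which it swings in the jig's xz plane
- push_rod (a joint): how far the rod has been pushed out, in m: starts at 0 to 0.004, at most 0.048; about 2 N of drag
- plunger (a joint): how far the pad's spring plunger is pushed into its barrel, in m: 0 with no load, 0.008 at half travel (black ring at the barrel's mouth), 0.016 right in. The spring gives 2 N per mm
- pad_face (a point): centre of the front face of the round black rubber pad (28 mm across) at the rod's end, at z = 28 mm; at x = 74 mm in the jig's frame when rod and plunger read 0
- pad: the round black rubber pad itself; its frame has the jig's axes and lies 74 mm behind pad_face
- block: plain wooden block, 52 mm (its x) by 18 mm (its y) by 45 mm high, standing on its 52 x 18 mm side in one compartment of the tray; origin at the centre of its underside. On the jig its 52 mm side lies along the strip
- edge_strip: loose dark wooden strip, 26 mm (its x) by 160 mm (its y) by 22 mm high, lying on the bed across the push direction, its axes about those of the jig; origin at the centre of its underside. It starts 4 to 8 mm short of the board; the free gap between pad and strip is 33 to 39 mm at the start
- board: loose dark wooden serving board with one light stripe, 90 mm (its x) by 160 mm (its y) by 22 mm, and a rounded handle tab at its +y side, lying on the bed with its far edge 1 to 3 mm from the stop batten; origin at the centre of the underside of the 90 x 160 mm part. Joint closed: the strip's origin is at x = -58 mm in the board's frame
- tray: fixed grey plastic parts tray, 136 mm (its x) by 178 mm (its y), 24 mm high, walls and floor 4 mm thick; two dividers make three compartments side by side along y, centres at y = -58, 0 and 58 mm. One holds the block, one two stacked rubber rings, one two dowels; which is which varies. Origin under its centre
- foot_1: rubber ring, 34 mm across, 10 mm high, in the tray: leave it
- foot_2: second rubber ring, on top of the first: leave it
- dowel_1: wooden dowel 12 mm thick, 60 mm long, in the tray: leave it
- dowel_2: second dowel, beside the first: leave it
- phone: closed black flip phone, 46 x 95 x 19 mm: leave it
- glue_bottle: white plastic bottle with red cap, 44 mm across, 130 mm high, standing behind the tray: leave it
- glue_brush: brush 160 mm long lying in front of the tray: leave it

How it is judged:
By the outcome, as a careful person would: the job done as asked, in the order asked, and still so for the second after the job is handed in, while the arm keeps its last pose, push and grip.
It also fails if it takes over 72 s, if anything falls off the work surface, if the arm or the gripper's body presses on something with over 40 N, if the wrist force passes 120 N, or if a joint passes its speed limit or range.

## Working session

There is one attempt and no reset: what is moved stays moved. The work goes in short steps, Python scripts to look and compute and a shell command to move; the robot and the scene stay as the last step left them, time stands still between calls to the robot, and variables do not carry over. Pictures are saved under pics/ and viewed, and the job is handed in when it is done.

```bash
ls; mkdir -p pics; python3 - <<'E'
from plant import r
import cv2,numpy as np
s=r.get_state();print({k:np.round(v,3) for k,v in s.items()})
for n in("scene","top"):
    d=r.snapshot(n);cv2.imwrite(f"pics/{n}0.png",d["img"][:,:,::-1]);np.savez(f"{n}0.npz",**d)
    print(n,d["mtx"],np.round(d["camera_from_world"],4))
E
```

```text
pics
{'clock': np.float64(0.0), 'q': array([ 1.375,  0.69 , -0.195,  1.566,  0.157,  0.902, -0.215]), 'qd': array([-0.001, -0.002, -0.   , -0.001,  0.   ,  0.001,  0.   ]), 'joint_torque': array([-1.0000e-03, -5.2756e+01, -1.2670e+00, -1.5342e+01, -5.3000e-02,
        7.0000e-03,  0.0000e+00]), 'tool_pos': array([ 0.142, -0.608,  0.238]), 'eef_rot': array([-0.554,  0.44 , -0.439,  0.554]), 'contact_force': array([ 0.701,  0.257, -0.439]), 'moment': array([ 0.031,  0.006, -0.005]), 'opening': np.float64(1.0)}
scene [[388.50395815   0.         253.08732434]
 [  0.         388.50395815 190.45979632]
 [  0.           0.           1.        ]] [[-0.8676 -0.4971  0.0151  0.4879]
 [-0.3056  0.509  -0.8047  0.1355]
 [ 0.3923 -0.7027 -0.5935  0.915 ]
 [ 0.      0.      0.      1.    ]]
top [[352.50879865   0.         250.1983427 ]
 [  0.         352.50879865 195.66358705]
 [  0.           0.           1.        ]] [[ 0.0227 -0.9997  0.0094  0.1607]
 [-0.9961 -0.0234 -0.0853  0.4677]
 [ 0.0855 -0.0074 -0.9963  1.1571]
 [ 0.      0.      0.      1.    ]]
```

View pics/scene0.png

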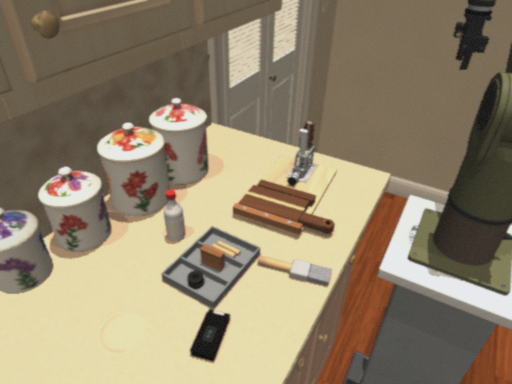

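View pics/top0.png

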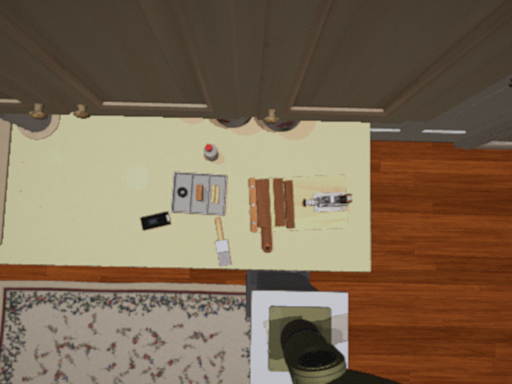

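```bash
python3 - <<'E'
import cv2,numpy as np
a=cv2.imread("pics/top0.png")
c=a[140:260,140:370];cv2.imwrite("pics/top0c.png",cv2.resize(c,None,fx=3.4,fy=3.4,interpolation=cv2.INTER_CUBIC))
a=cv2.imread("pics/scene0.png")
c=a[115:315,155:350];cv2.imwrite("pics/scene0c.png",cv2.resize(c,None,fx=3,fy=3,interpolation=cv2.INTER_CUBIC))
E
```

```text
(no output)
```

View pics/top0c.png

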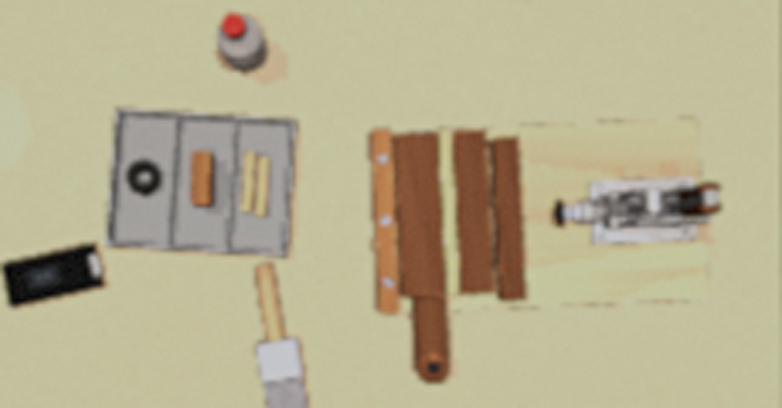

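View pics/scene0c.png

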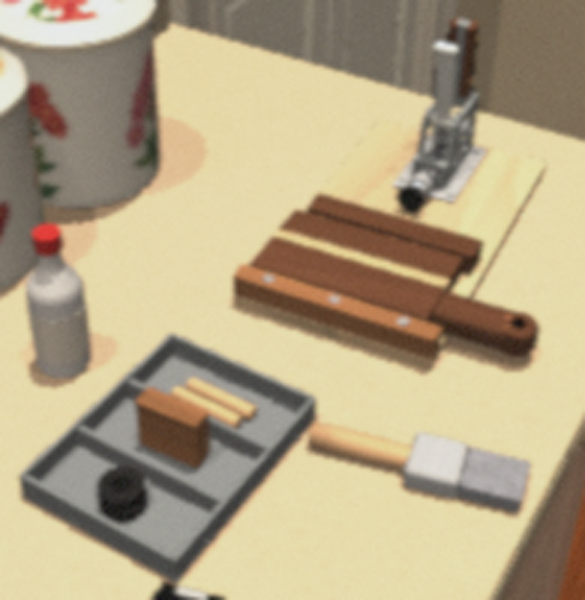

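```bash
cat > h.py <<'E'
import numpy as np,cv2
def cloud(d):
    K=d["mtx"];z=d["range_z"];v,u=np.mgrid[:384,:512]
    p=np.stack([(u-K[0,2])/K[0,0]*z,(v-K[1,2])/K[1,1]*z,z],-1)
    T=np.linalg.inv(d["camera_from_world"]);return p@T[:3,:3].T+T[:3,3]
def ray(d,u,v,h):
    K=d["mtx"];T=np.linalg.inv(d["camera_from_world"])
    w=T[:3,:3]@np.array([(u-K[0,2])/K[0,0],(v-K[1,2])/K[1,1],1]);o=T[:3,3]
    return o+w*(h-o[2])/w[2]
def proj(d,p):
    T=d["camera_from_world"];c=T[:3,:3]@np.asarray(p)+T[:3,3];q=d["mtx"]@c;return q[:2]/q[2]
E
python3 - <<'E'
from h import *
for n in("top","scene"):
    d=np.load(n+"0.npz");P=cloud(d);ok=d["range_z"]>0
    b=[ok&(P[...,2]>lo)&(P[...,2]<hi)&(P[...,0]>.3)&(P[...,0]<.9)&(P[...,1]<.5)&(P[...,1]>-.35) for lo,hi in((-.004,.006),(.006,.018),(.018,.028),(.028,.04),(.04,.06),(.06,.1),(.1,.2))]
    m=np.zeros((384,512,3),np.uint8)
    for mm,c in zip(b,[(60,60,60),(0,120,0),(0,255,255),(255,100,0),(255,0,255),(0,0,255),(255,255,255)]): m[mm]=c
    c=m[140:260,140:370] if n=="top" else m[115:315,155:350]
    cv2.imwrite(f"pics/{n}h.png",cv2.resize(c,None,fx=3,fy=3,interpolation=cv2.INTER_NEAREST))
E
```

```text
(no output)
```

View pics/toph.png

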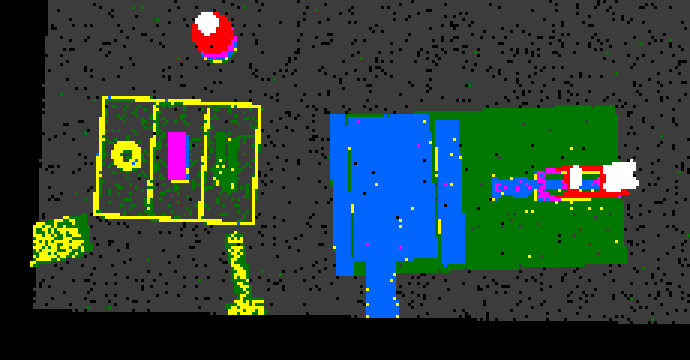

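View pics/sceneh.png

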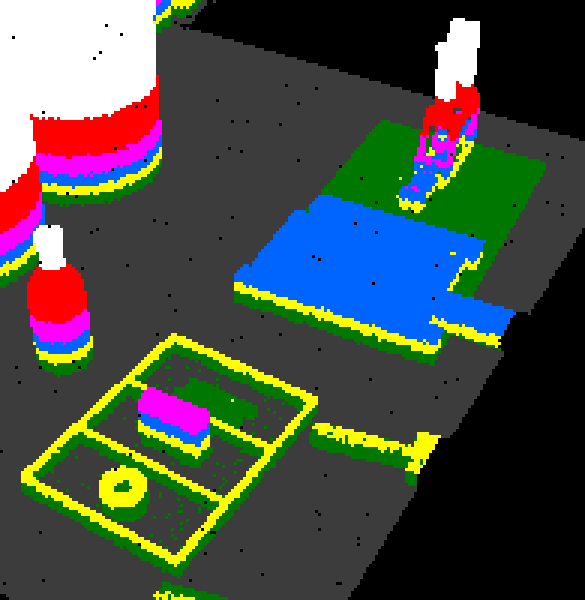

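```bash
cat >> h.py <<'E'
def mask(P,ok,z0,z1,x0=.3,x1=.9,y0=-.35,y1=.5):
    return ok&(P[...,2]>z0)&(P[...,2]<z1)&(P[...,0]>x0)&(P[...,0]<x1)&(P[...,1]>y0)&(P[...,1]<y1)
E
python3 - <<'E'
from h import *
for n in("top","scene"):
    d=np.load(n+"0.npz");P=cloud(d);ok=d["range_z"]>0
    print(n,"table z",np.median(P[mask(P,ok,-.005,.005)][:,2]))
    def comp(z0,z1,seed=None,**k):
        m=mask(P,ok,z0,z1,**k).astype(np.uint8);nn,l,st,c=cv2.connectedComponentsWithStats(m)
        i=1+np.argmax(st[1:,4]);return P[l==i]
    def rect(p,name,mult=1):
        r=cv2.minAreaRect((p[:,:2]*1000).astype(np.float32));print(name,len(p),"z",np.round(np.median(p[:,2])*1000,1),"c",np.round(r[0],1),"sz",np.round(r[1],1),"ang",round(r[2],2))
    rect(comp(.007,.017,y0=-.29,y1=.1),"bed")
    rect(comp(.029,.039,y0=-.29,y1=.1),"wood34")
    rect(comp(.044,.055,y0=.1,y1=.4),"block")
    rect(comp(.018,.028,y0=.1,y1=.4),"tray")
    p=comp(.007,.017,y0=-.29,y1=.1)
    # bed edges
    import sys
    for sgn in(1,-1):
        e=[]
        for y in np.arange(-.2,-.09,.005):
            q=p[(p[:,1]>y)&(p[:,1]<y+.005)]
            if len(q)>3: e.append([y+.0025,q[:,0].max() if sgn>0 else q[:,0].min()])
        e=np.array(e);c=np.polyfit(e[:,0],e[:,1],1);print("bed xedge",sgn,"slope",c[0],"at y=-.15:",np.polyval(c,-.15),np.std(e[:,1]-np.polyval(c,e[:,0])))
    e=[]
    for x in np.arange(.4,.6,.005):
        q=p[(p[:,0]>x)&(p[:,0]<x+.005)]
        if len(q)>3:e.append([x+.0025,q[:,1].min()])
    e=np.array(e);c=np.polyfit(e[:,0],e[:,1],1);print("bed -y edge slope",c,np.std(e[:,1]-np.polyval(c,e[:,0])))
    q=P[mask(P,ok,.095,.2,y0=-.3,y1=-.05)];print("high pts",q[:,:].min(0),q.max(0))
E
```

```text
top table z -0.0002443116181338745
bed 2455 z 11.7 c [447.3 -26. ] sz [180.  256.5] ang 3.78
wood34 574 z 33.5 c [444.5  78.1] sz [158.8  43.3] ang 1.24
block 95 z 48.5 c [471.2 340.2] sz [49.9 17.2] ang 2.14
tray 96 z 23.0 c [487.2 275.4] sz [166.5  82.9] ang 32.07
bed xedge 1 slope 0.8025225365354073 at y=-.15: 0.5077795154586776 0.024071191309670996
bed xedge -1 slope -0.08696062968314813 at y=-.15: 0.3673602724465904 0.000860069696078771
bed -y edge slope [-0.17449584 -0.04218917] 0.04579869812201074
high pts [ 0.43929072 -0.12812089  0.09513134] [ 0.46695787 -0.06305335  0.16311483]
scene table z 6.110205770087918e-05
bed 1556 z 12.1 c [444.9 -34.2] sz [180.4 238.4] ang 3.82
wood34 958 z 33.8 c [439.4  62.4] sz [166.3  75.3] ang 0.03
block 204 z 49.6 c [735.3 272.3] sz [147.9  61. ] ang 48.02
tray 632 z 22.0 c [465.3 328.2] sz [147.4 137.2] ang 87.82
bed xedge 1 slope 0.572140786459534 at y=-.15: 0.5135225912132373 0.023948581270064537
bed xedge -1 slope -0.055354838548653244 at y=-.15: 0.36404744695554014 0.0018930637616457878
bed -y edge slope [-0.12620538 -0.05671232] 0.0493464503602957
high pts [ 0.43628072 -0.2996718   0.09510289] [ 0.87828341 -0.05048217  0.19995563]
```

```bash
python3 - <<'E'
from h import *
for n in("top","scene"):
    d=np.load(n+"0.npz");P=cloud(d);ok=d["range_z"]>0
    p=P[mask(P,ok,.008,.016,.33,.56,-.2,.2)]
    m=mask(P,ok,.008,.016,.33,.56,-.2,.2).astype(np.uint8);_,l,st,_=cv2.connectedComponentsWithStats(m);p=P[l==1+np.argmax(st[1:,4])]
    a=np.deg2rad(93.8);ex=np.array([np.cos(a),np.sin(a)]);ey=np.array([-ex[1],ex[0]])
    for sgn in (1,-1):
        t=p[:,:2]@ex;s=p[:,:2]@ey
        e=[]
        for y in np.arange(t.min()+.01,t.min()+.13,.005):
            q=s[(t>y)&(t<y+.005)];e.append([y,(q*sgn).max()*sgn])
        e=np.array(e);c=np.polyfit(e[:,0]-t.min(),e[:,1],1);print(n,"side",sgn,"corr deg",np.rad2deg(c[0]),"s",c[1],np.std(e[:,1]-np.polyval(c,e[:,0]-t.min())))
    e=[]
    for x in np.arange(s.min()+.01,s.max()-.01,.005):
        q=t[(s>x)&(s<x+.005)]
        if abs(x-(s.min()+s.max())/2)>.03:e.append([x,q.min()])
    e=np.array(e);c=np.polyfit(e[:,0]-s.mean(),e[:,1],1);print(" end corr",np.rad2deg(c[0]),"t",c[1],np.std(e[:,1]-np.polyval(c,e[:,0]-s.mean())))
    sm=(s.min()+s.max())/2;t0=c[1]+.070
    O=ex*t0+ey*sm;print(" s range",s.min(),s.max(),"O",O)
    # wood & clamp in jig frame
    J=lambda w:np.stack([(w[...,:2]-O)@ex,(w[...,:2]-O)@ey,w[...,2]],-1)*1000
    Q=J(P)
    for nm,(a0,a1,b0,b1,z0,z1) in dict(batten=(225,265,-80,80,29,39),high=(-80,60,-40,40,100,170),head=(-80,60,-40,40,75,92),pad=(45,90,-20,20,15,45),rodtail=(-80,-59,-15,15,20,40)).items():
        k=ok&(Q[...,0]>a0)&(Q[...,0]<a1)&(Q[...,1]>b0)&(Q[...,1]<b1)&(Q[...,2]>z0)&(Q[...,2]<z1)
        if k.sum():q=Q[k];print(" ",nm,k.sum(),np.round(np.percentile(q,2,axis=0),1),np.round(np.percentile(q,98,axis=0),1))
    w=ok&(Q[...,2]>29)&(Q[...,2]<39)&(Q[...,0]>90)&(Q[...,0]<240)
    for yy in(-70,-60,-40,-20,0,20,40,60,70):
        k=w&(abs(Q[...,1]-yy)<5);xs=np.sort(Q[k][:,0]);g=np.where(np.diff(xs)>3.3)[0]
        print("  y",yy,"min",round(xs.min(),1),"gaps",[(round(float(xs[i]),1),round(float(xs[i+1]),1)) for i in g])
    k=w&(Q[...,0]<133);print("  strip y ext",Q[k][:,1].min(),Q[k][:,1].max())
E
```

```text
top side 1 corr deg -0.4976878974263082 s -0.35584234009572707 0.001317626270201848
top side -1 corr deg -0.19831680107501434 s -0.5320052960619562 0.001386203773834691
 end corr 0.1473028849751539 t -0.18129945220938343 0.0012091380492196438
 s range -0.5345773568431798 -0.3545640531671731 O [ 0.45096955 -0.08159132]
  batten 366 [225.6 -76.5  29.7] [252.3  75.2  37.9]
  high 128 [-43.9 -11.8 103.5] [ 16.9  13.6 162.3]
  head 72 [-55.2 -15.5  75.7] [ 8.6 17.2 91.5]
  pad 64 [45.6 -9.6 25.8] [75.8 12.4 41.1]
  y -70 min 111.2 gaps [(114.3, 117.8), (134.6, 144.4)]
  y -60 min 111.5 gaps [(135.6, 141.8)]
  y -40 min 109.5 gaps [(112.9, 116.3), (133.0, 142.5), (179.2, 182.6), (229.0, 235.3)]
  y -20 min 110.5 gaps [(134.7, 143.5), (230.0, 236.2)]
  y 0 min 111.5 gaps [(135.2, 141.5)]
  y 20 min 113.0 gaps [(135.9, 142.2), (228.5, 234.7)]
  y 40 min 110.1 gaps [(133.9, 143.6), (229.4, 235.6)]
  y 60 min 111.6 gaps [(135.1, 141.1), (230.2, 236.4)]
  y 70 min 111.8 gaps [(112.3, 116.0), (135.8, 141.8), (197.7, 201.1), (230.4, 237.0)]
  strip y ext -257.4465860932141 381.18252659951924
scen
[... 720 characters left out ...]
36.5), (194.8, 199.7)]
  y -40 min 103.2 gaps [(128.5, 134.4), (134.4, 138.3), (170.0, 173.5), (176.9, 180.8), (182.4, 186.1), (225.1, 228.8)]
  y -20 min 106.2 gaps [(129.0, 134.8), (156.1, 160.3), (169.6, 173.1)]
  y 0 min 103.6 gaps [(129.1, 135.4), (157.8, 161.6), (182.1, 186.2), (211.4, 215.1), (224.2, 228.4), (232.3, 236.1)]
  y 20 min 105.4 gaps [(129.5, 133.3), (133.3, 136.6), (166.6, 170.4), (194.0, 198.3)]
  y 40 min 104.3 gaps [(130.3, 136.0), (146.8, 150.3), (172.9, 176.5)]
  y 60 min 103.4 gaps [(103.4, 107.3), (130.8, 135.6), (144.3, 147.7), (152.9, 156.7), (160.8, 164.9)]
  y 70 min 102.2 gaps [(122.1, 125.8), (145.0, 149.3)]
  strip y ext -255.27775858030623 502.3959439103326
```

```bash
python3 - <<'E'
from h import *
from scipy.spatial.transform import Rotation as R
print(np.round(R.from_quat([-0.554,.44,-.439,.554]).as_matrix(),3))
for n in("top","scene"):
    d=np.load(n+"0.npz");P=cloud(d);ok=d["range_z"]>0
    print(n,"cam",np.linalg.inv(d["camera_from_world"])[:3,3])
    for nm,a in dict(bottle=(.06,.14,.5,.7,.2,.36),blk=(.042,.056,.42,.53,.3,.38),tray=(.018,.028,.38,.58,.22,.44)).items():
        m=mask(P,ok,*a);q=P[m];r=cv2.minAreaRect((q[:,:2]*1000).astype(np.float32))
        print(nm,len(q),np.round(q.min(0),3),np.round(q.max(0),3),"rect",np.round(r[0],1),np.round(r[1],1),round(r[2],2))
E
```

```text
[[ 0.227 -0.001  0.974]
 [-0.974  0.001  0.227]
 [-0.001 -1.    -0.001]]
top cam [0.36330494 0.18013555 1.1912368 ]
bottle 191 [0.581 0.22  0.062] [0.7   0.323 0.133] rect [643.1 270. ] [ 40.1 149.3] 52.33
blk 96 [0.446 0.331 0.044] [0.496 0.35  0.055] rect [471.2 340.2] [49.9 17.2] 2.14
tray 427 [0.38  0.253 0.018] [0.58  0.433 0.028] rect [481.7 342.3] [178.3 198.7] 88.05
scene cam [0.10579569 0.81651992 0.64473231]
bottle 816 [0.577 0.212 0.06 ] [0.7  0.33 0.14] rect [647.7 276.7] [ 48.9 158.3] 55.89
blk 196 [0.442 0.332 0.042] [0.494 0.353 0.053] rect [467.9 342.7] [20.5 52.2] 89.36
tray 1153 [0.381 0.254 0.018] [0.58  0.436 0.028] rect [482.5 344. ] [180.5 197.2] 87.6
```

```bash
cat > go.py <<'E'
import sys,numpy as np
from plant import r
from scipy.spatial.transform import Rotation as R
def rep(target=None,jx=None):
    s=r.get_state();M=R.from_quat(s["eef_rot"]).as_matrix();p=s["tool_pos"]
    print("t",round(float(s["clock"]),2),"p",np.round(p*1000,1),"yaw",round(np.degrees(np.arctan2(M[1,0],M[0,0])),2),"tilt y",np.round(M[:,1],3),"F",np.round(s["contact_force"],2),"open",round(float(s["opening"])*88.1,1),"q",np.round(s["q"],2))
    if target is not None:
        print("shift mm",np.round(M.T@(np.array(target)-p)*1000,1))
        if jx is not None:
            a=np.deg2rad(jx);T=np.array([[np.cos(a),0,-np.sin(a)],[np.sin(a),0,np.cos(a)],[0,-1,0]])
            T[:,2]=np.cross(T[:,0],T[:,1])
            print("turn rad",np.round(R.from_matrix(M.T@T).as_rotvec(),4))
if __name__=="__main__":
    a=[float(v) for v in sys.argv[1:]];rep(a[:3] if len(a)>2 else None,a[3] if len(a)>3 else None)
E
python3 -m inch '[[-8,0,13,0,0,0],[-16,0,26,0,0,0],[-16,0,26,0,0,0],[-16,0,26,0,0,0],[-16,0,26,0,0,0],[-16,0,26,0,0,0],[-16,0,26,0,0,0],[-16,0,26,0,0,0],[-16,0,26,0,0,0],[-16,0,26,0,0,0],[-16,0,26,0,0,0],[-16,0,26,0,0,0]]'; python3 go.py .45 0 .24 2
```

```text
clock: 1.1
tool_pos: [0.3923, -0.36, 0.2385]
eef_rot: [0.554, -0.44, 0.439, -0.554]
contact_force: [0.2, 0.3, -0.3]
opening: 0.998
t 1.1 p [ 392.3 -360.   238.5] yaw -76.83 tilt y [-0.001  0.    -1.   ] F [ 0.24  0.26 -0.34] open 87.9 q [ 0.76  0.57 -0.16  1.85  0.13  0.74 -0.82]
shift mm [-337.4   -1.4  138.2]
turn rad [ 1.0000e-04 -1.3759e+00 -8.0000e-04]
```

```bash
python3 -m inch '[[-14,0,6,0,0,0],[-28,0,12,0,0,0],[-30,0,12,0,0,0],[-30,0,12,0,0,0],[-30,0,12,0,0,0],[-30,0,12,0,0,0],[-30,0,12,0,0,0],[-30,0,12,0,0,0],[-30,0,12,0,0,0],[-30,0,12,0,0,0],[-30,0,12,0,0,0],[-25,0,12,0,0,0]]' >/dev/null
python3 -m inch '[[0,0,0,0,-0.06,0],[0,0,0,0,-0.12,0],[0,0,0,0,-0.12,0],[0,0,0,0,-0.12,0],[0,0,0,0,-0.12,0],[0,0,0,0,-0.12,0],[0,0,0,0,-0.12,0],[0,0,0,0,-0.12,0],[0,0,0,0,-0.12,0],[0,0,0,0,-0.12,0],[0,0,0,0,-0.12,0],[0,0,0,0,-0.116,0]]' >/dev/null;python3 go.py .4695 .341 .15 2;python3 - <<'E'
from plant import r
import cv2,numpy as np
for n in("scene","top"):
    d=r.snapshot(n);cv2.imwrite(f"pics/{n}1.png",d["img"][:,:,::-1])
E
```

```text
t 3.1 p [449.   -1.8 238.5] yaw 2.34 tilt y [-0. -0. -1.] F [ 0.8  -0.24  0.53] open 88.1 q [ 0.26  0.5  -0.54  2.06  0.41  0.68 -0.5 ]
shift mm [ 34.5  88.5 341.7]
turn rad [ 0.0001  0.0059 -0.0005]
```

View pics/scene1.png

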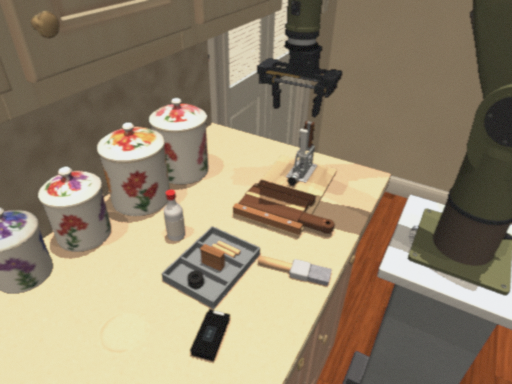

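View pics/top1.png

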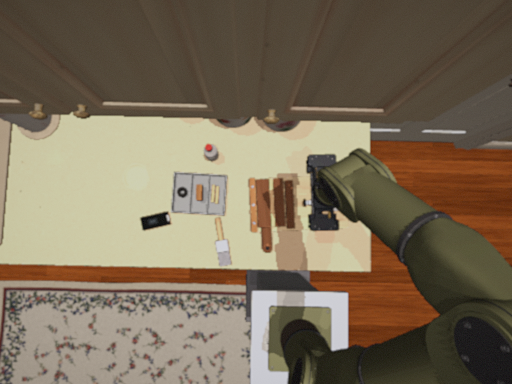

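```bash
python3 -m inch '[[3,0,15,0,0,0],[3,0,30,0,0,0],[3,5,30,0,0,0],[3,5,30,0,0,0],[3,5,30,0,0,0],[3,10,30,0,0,0],[3,10,30,0,0,0],[3,10,30,0,0,0],[3,10,30,0,0,0],[3,10,30,0,0,0],[3,10,30,0,0,0],[2,10,26,0,0,0]]' 78 >/dev/null;python3 go.py .4695 .341 .02 1
```

```text
t 4.2 p [472.  342.6 153. ] yaw 1.86 tilt y [ 0.  0. -1.] F [1.46 0.32 0.66] open 77.7 q [-0.47  0.77 -0.41  1.77  0.45  0.7  -1.09]
shift mm [ -2.5 133.   -1.6]
turn rad [-0.0004  0.015   0.0001]
```

```bash
python3 -m inch '[[-1,10,-1,0,0,0],[-1,20,0,0,0,0],[0,25,0,0,0,0],[0,25,0,0,0,0],[0,25,0,0,0,0],[0,17,0,0,0,0],[0,7,0,0,0,0],[0,0,0,0,0,0]]' >/dev/null;python3 go.py .4695 .341 .024 1;python3 - <<'E'
from plant import r
import cv2,numpy as np
for n in("scene","top"):
    d=r.snapshot(n);c=d["img"][:,:,::-1];c=c[180:310,130:300] if n=="scene" else c[140:260,140:260]
    cv2.imwrite(f"pics/{n}2.png",cv2.resize(c,None,fx=4,fy=4))
E
```

```text
t 4.87 p [469.4 338.1  23.1] yaw 1.91 tilt y [-0.002 -0.003 -1.   ] F [-0.02 -0.38 -0.01] open 77.9 q [-0.55  0.96 -0.28  1.83  0.57  0.43 -1.2 ]
shift mm [ 0.2 -0.9  2.9]
turn rad [ 0.0028  0.0159 -0.0023]
```

View pics/scene2.png

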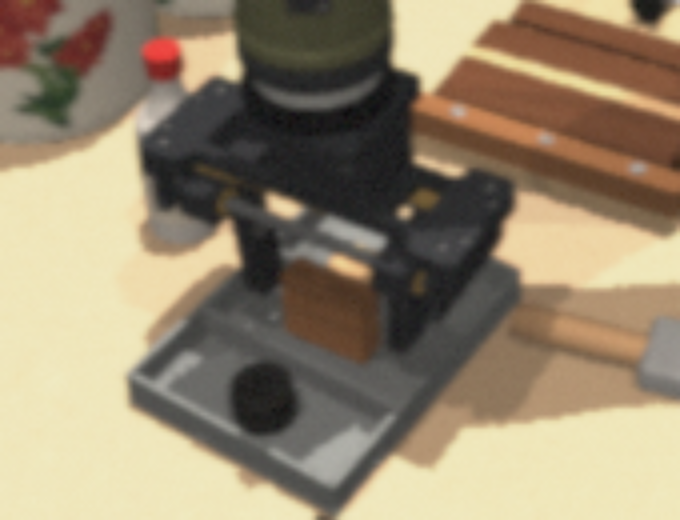

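```bash
python3 -m inch '[[0,0,2,0,0,0],[0,0,0,0,0,0]]' >/dev/null; python3 -m inch '[[0,0,0,0,0,0],[0,0,0,0,0,0],[0,0,0,0,0,0],[0,0,0,0,0,0],[0,0,0,0,0,0],[0,0,0,0,0,0]]' 45 30;python3 go.py .4695 .341 .024 1
```

```text
clock: 5.63
tool_pos: [0.4703, 0.3412, 0.0248]
eef_rot: [0.707, 0.012, -0.012, -0.707]
contact_force: [0.0, -0.2, 2.0]
opening: 0.589
t 5.63 p [470.3 341.2  24.8] yaw 2.0 tilt y [ 0. -0. -1.] F [ 0.05 -0.24  2.05] open 51.9 q [-0.55  0.96 -0.28  1.82  0.57  0.44 -1.2 ]
shift mm [-0.8  0.8 -0.1]
turn rad [0.0001 0.0175 0.0002]
```

```bash
python3 -m inch '[[0,-5,0,0,0,0],[0,-10,0,0,0,0],[0,-20,0,0,0,0],[0,-25,0,0,0,0],[0,-25,0,0,0,0],[0,-25,0,0,0,0],[0,-20,0,0,0,0],[0,0,0,0,0,0]]' >/dev/null;python3 go.py .4445 .0107 .155 3.6;python3 - <<'E'
from plant import r
from h import *
s=r.get_state()
for n in("scene","top"):
    d=r.snapshot(n);c=d["img"][:,:,::-1];P=cloud(d);ok=d["range_z"]>0
    if n=="scene":cv2.imwrite(f"pics/{n}3.png",cv2.resize(c[130:310,130:330],None,fx=3,fy=3))
    np.savez(n+"3.npz",**d)
    # brown block pixels
    a=d["img"].astype(int);br=(a[...,0]-a[...,2]>40)&(a[...,0]<190)
    p=s["tool_pos"]
    m=br&mask(P,ok,p[2]-.03,p[2]+.03,p[0]-.04,p[0]+.04,p[1]-.03,p[1]+.03)
    q=P[m];
    if len(q):print(n,len(q),np.round(np.percentile(q,5,axis=0)-p,4),np.round(np.percentile(q,95,axis=0)-p,4))
E
```

```text
t 6.3 p [472.  343.1 159.4] yaw 1.99 tilt y [ 0.006  0.005 -1.   ] F [-0.56 -0.22  0.49] open 51.4 q [-0.47  0.76 -0.42  1.77  0.45  0.7  -1.09]
shift mm [ -39.1    2.5 -331.3]
turn rad [-0.0051 -0.0281  0.0061]
scene 448 [-0.0251 -0.0043 -0.0174] [0.021  0.0107 0.0246]
```

View pics/scene3.png

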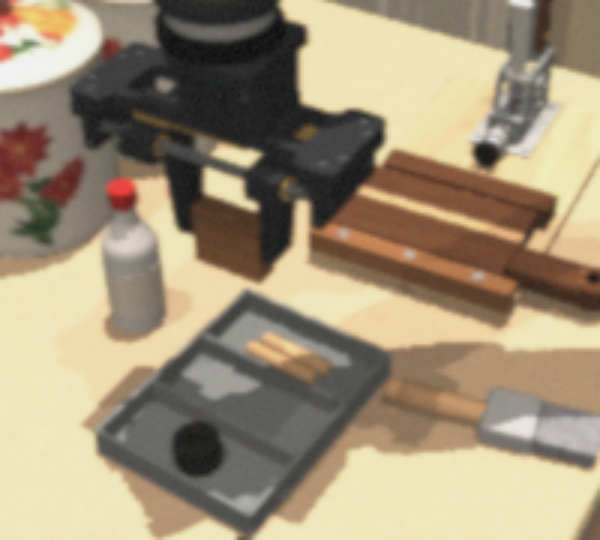

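```bash
python3 -m inch '[[-3,0,-10,0,0,0],[-3,0,-20,0,0,0],[-3,0,-30,0,-0.004,0],[-3,0,-35,0,-0.004,0],[-3,0,-35,0,-0.004,0],[-3,0,-35,0,-0.004,0],[-3,0,-35,0,-0.004,0],[-3,0,-35,0,-0.004,0],[-3,0,-35,0,-0.004,0],[-3,0,-30,0,0,0],[-3,0,-20,0,0,0],[-3,0,-10,0,0,0]]' >/dev/null; python3 -m inch '[[0,0,0,0,0,0],[0,0,0,0,0,0]]' >/dev/null; python3 go.py .4445 .0107 .036 3.6; python3 - <<'E'
from plant import r
from h import *
s=r.get_state()
for n in("scene","top"):
    d=r.snapshot(n);c=d["img"][:,:,::-1];P=cloud(d);ok=d["range_z"]>0
    cv2.imwrite(f"pics/{n}4.png",cv2.resize(c[80:260,200:370] if n=="scene" else c[140:260,230:370],None,fx=4,fy=4))
    a=d["img"].astype(int);br=(a[...,0]-a[...,2]>40)&(a[...,0]<190)
    p=s["tool_pos"]
    m=br&mask(P,ok,p[2]-.03,p[2]+.03,p[0]-.04,p[0]+.04,p[1]-.03,p[1]+.03)
    q=P[m];
    if len(q):print(n,len(q),np.round(np.percentile(q,5,axis=0)-p,4),np.round(np.percentile(q,95,axis=0)-p,4))
E
```

```text
t 7.57 p [449.9  10.4 154.3] yaw 3.61 tilt y [-0.001  0.001 -1.   ] F [-0.34 -1.01  0.49] open 51.9 q [ 0.15  0.65 -0.43  2.15  0.6   0.46 -0.69]
shift mm [ -5.3 118.3   0.5]
turn rad [-0.0009  0.0002 -0.0009]
scene 274 [-0.0217  0.0066 -0.0181] [0.0212 0.0121 0.0223]
```

View pics/scene4.png

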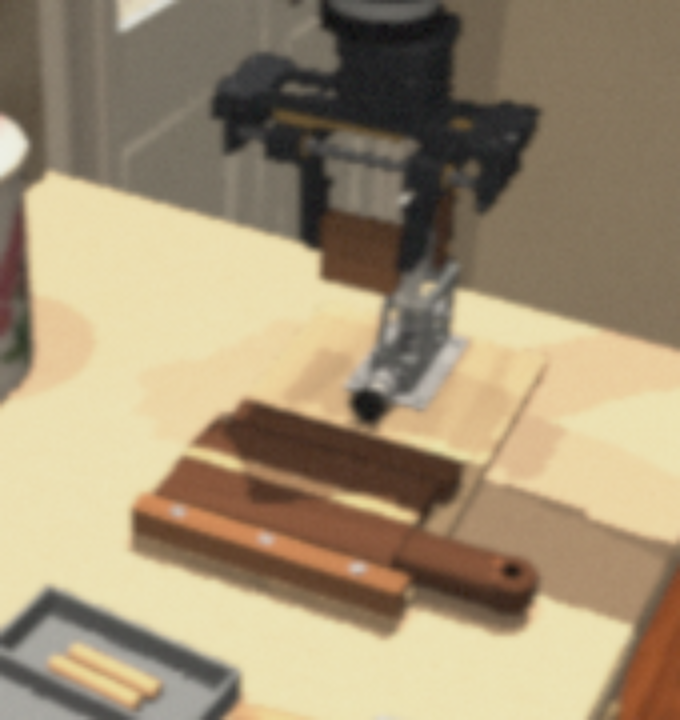

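View pics/top4.png

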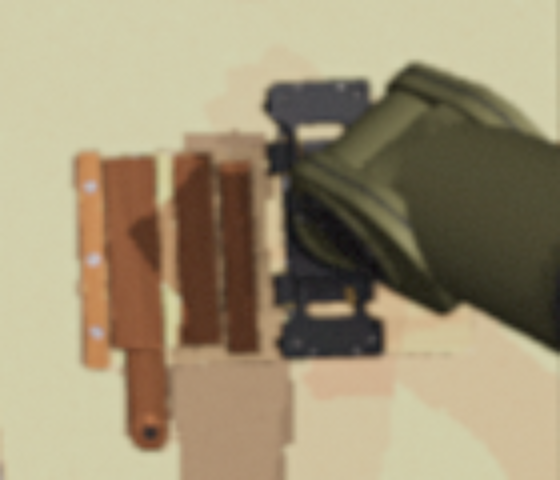

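```bash
python3 -m inch '[[-2,8,0,0,0,0],[-2,15,0,0,0,0],[-1,20,0,0,0,0],[0,20,0,0,0,0],[0,20,0,0,0,0],[0,15,0,0,0,0],[0,10,0,0,0,0],[0,5,0,0,0,0],[0,0,0,0,0,0]]' >/dev/null; python3 go.py .4445 .0112 .033 3.6; python3 - <<'E'
from plant import r
from h import *
for n in("scene",):
    d=r.snapshot(n);c=d["img"][:,:,::-1]
    cv2.imwrite(f"pics/{n}5.png",cv2.resize(c[110:260,200:370],None,fx=4,fy=4))
E
```

```text
t 8.42 p [445.3  11.3  40.8] yaw 3.8 tilt y [-0.001  0.    -1.   ] F [-0.32 -0.03 -0.18] open 51.7 q [-0.09  0.87 -0.07  2.23  0.84  0.07 -0.9 ]
shift mm [-0.8  7.8 -0.1]
turn rad [-0.0004  0.0035 -0.0011]
```

View pics/scene5.png

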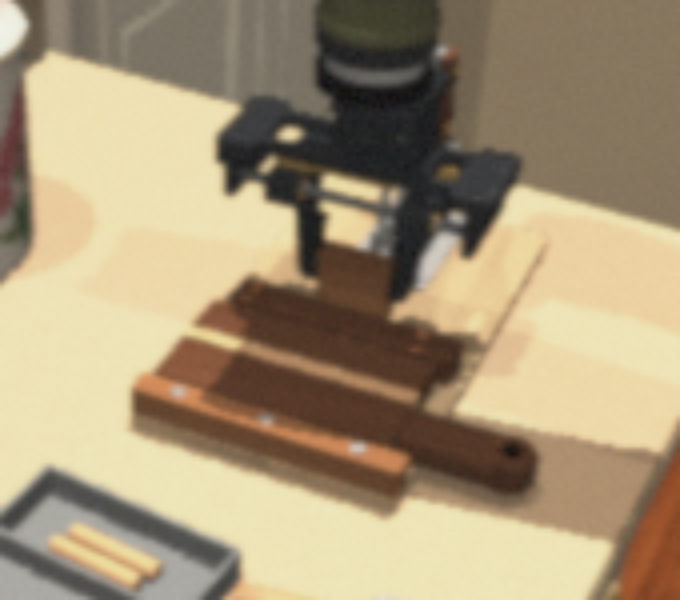

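```bash
python3 -m inch '[[0,2,0,0,0,0],[0,2,0,0,0,0],[0,0,0,0,0,0]]' >/dev/null; python3 go.py .4445 .0112 .033 3.6;python3 -m inch '[[0,2,0,0,0,0],[0,1,0,0,0,0],[0,0,0,0,0,0]]' >/dev/null; python3 go.py .4445 .0112 .033 3.6
```

```text
t 8.72 p [445.8   9.7  37.9] yaw 3.61 tilt y [ 0.001  0.    -1.   ] F [ 0.03  0.52 -0.55] open 51.7 q [-0.09  0.87 -0.05  2.23  0.87  0.05 -0.93]
shift mm [-1.2  4.9  1.6]
turn rad [-0.0003  0.0002  0.0009]
t 8.97 p [445.6   9.4  34.9] yaw 3.6 tilt y [ 0.001  0.    -1.   ] F [0.75 0.52 0.39] open 51.7 q [-0.09  0.88 -0.05  2.23  0.94  0.05 -1.  ]
shift mm [-1.   1.9  1.8]
turn rad [-0.0001  0.      0.0005]
```

```bash
python3 -m inch '[[0,1,1,0,0,0],[0,1,0.5,0,0,0],[0,0,0,0,0,0]]' >/dev/null; python3 go.py .4445 .0112 .033 3.6; python3 -m inch '[[0,1,0,0,0,0],[0,0,0,0,0,0]]' >/dev/null; python3 go.py .4445 .0112 .033 3.6
```

```text
t 9.22 p [445.5  11.1  32.9] yaw 3.62 tilt y [ 0.  0. -1.] F [-0.09 -0.16 -0.03] open 51.5 q [-0.1   0.88 -0.05  2.24  1.03  0.05 -1.1 ]
shift mm [-1.  -0.1  0.2]
turn rad [-0.0002  0.0003  0.0005]
t 9.38 p [445.5  11.1  32.8] yaw 3.62 tilt y [ 0.002  0.    -1.   ] F [ 0.31  0.1  11.54] open 51.5 q [-0.1   0.88 -0.05  2.24  1.08  0.05 -1.15]
shift mm [-1.  -0.2  0.2]
turn rad [-0.0002  0.0004  0.0015]
```

```bash
python3 -m inch '[[0,-0.8,0,0,0,0],[0,0,0,0,0,0]]' >/dev/null; python3 go.py; python3 -m inch '[[0,0,0,0,0,0],[0,0,0,0,0,0],[0,0,0,0,0,0]]' 66 >/dev/null; python3 -m inch '[[0,-3,0,0,0,0],[0,-8,0,0,0,0],[0,-15,0,0,0,0],[0,-25,0,0,0,0],[0,-30,0,0,0,0],[0,-30,0,0,0,0],[0,-30,0,0,0,0],[0,-30,0,0,0,0],[0,-20,0,0,0,0],[0,-5,0,0,0,0]]' >/dev/null; python3 go.py .452 -.107 .24 -86.4
```

```text
t 9.55 p [445.6  10.9  32.9] yaw 3.59 tilt y [ 0.001  0.    -1.   ] F [-0.28 -0.26 -0.2 ] open 51.7 q [-0.09  0.88 -0.06  2.24  1.08  0.05 -1.15]
t 10.63 p [446.5  11.2 231.5] yaw 3.57 tilt y [ 0.005  0.    -1.   ] F [ 0.55  0.82 -0.94] open 65.8 q [ 0.35  0.55 -0.73  2.08  0.56  0.71 -0.68]
shift mm [  -1.9   -8.5 -118.4]
turn rad [-0.004   1.5703  0.0039]
```

```bash
python3 -m inch '[[0,0,0,0,0.05,0],[0,0,0,0,0.12,0],[0,0,0,0,0.12,0],[0,0,0,0,0.12,0],[0,0,0,0,0.12,0],[0,0,0,0,0.12,0],[0,0,0,0,0.12,0],[0,0,0,0,0.12,0],[0,0,0,0,0.12,0],[0,0,0,0,0.12,0],[0,0,0,0,0.12,0],[0,0,0,0,0.12,0]]' 88 >/dev/null; python3 -m inch '[[0,0,0,0,0.12,0],[0,0,0,0,0.08,0],[0,0,0,0,0,0]]' >/dev/null; python3 go.py .452 -.107 .24 -86.4;python3 - <<'E'
from plant import r
from h import *
for n in("scene","top"):
    d=r.snapshot(n);c=d["img"][:,:,::-1];np.savez(n+"6.npz",**d)
    cv2.imwrite(f"pics/{n}6.png",cv2.resize(c[90:250,200:370] if n=="scene" else c[140:260,230:370],None,fx=4,fy=4))
E
```

```text
t 11.88 p [444.6  10.9 227.9] yaw -86.44 tilt y [-0.002 -0.001 -1.   ] F [-1.12  0.84 -0.61] open 87.7 q [ 0.04  0.49 -0.25  2.1   0.21  0.59 -1.87]
shift mm [ 1.181e+02 -1.200e+01  1.000e-01]
turn rad [ 0.0018 -0.0008  0.0009]
```

View pics/scene6.png

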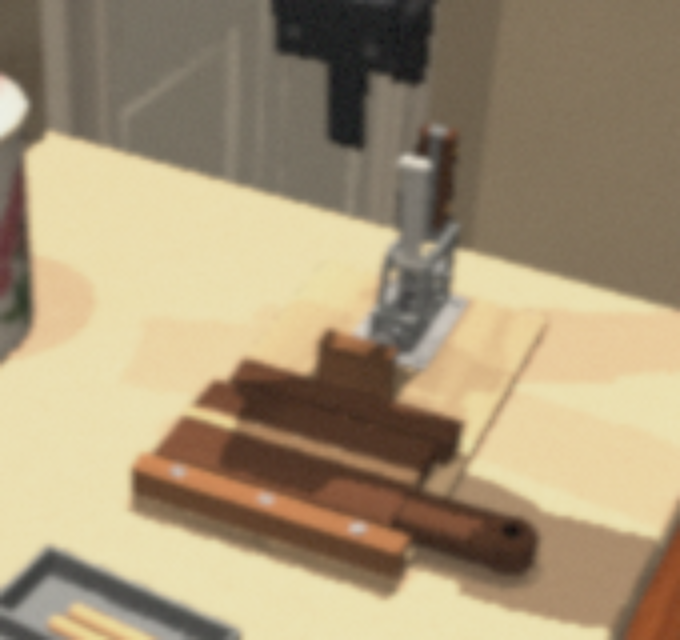

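View pics/top6.png

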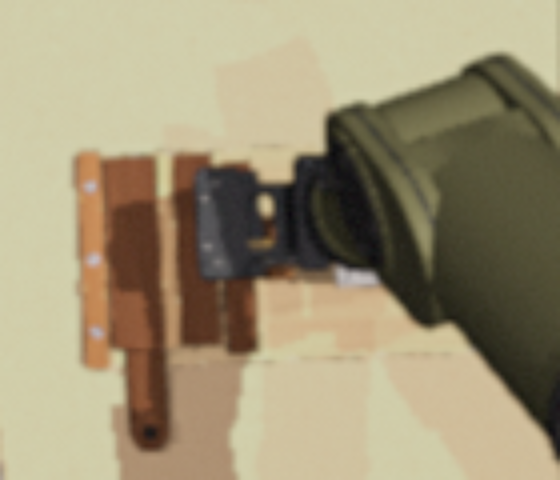

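```bash
python3 -m inch '[[8,0,0,0,0,0],[15,0,0,0,0,0],[20,0,0,0,0,0],[20,0,0,0,0,0],[20,0,0,0,0,0],[15,0,0,0,0,0],[8,0,0,0,0,0],[3,0,0,0,0,0],[0,0,0,0,0,0]]' >/dev/null; python3 go.py .4514 -.0986 .180 -86.4;python3 - <<'E'
from plant import r
from h import *
for n in("scene","top"):
    d=r.snapshot(n);c=d["img"][:,:,::-1];np.savez(n+"7.npz",**d)
    cv2.imwrite(f"pics/{n}7.png",cv2.resize(c[50:210,200:370] if n=="scene" else c[140:260,230:370],None,fx=4,fy=4))
E
```

```text
t 12.73 p [452.1 -98.3 228.4] yaw -86.39 tilt y [-0.  0. -1.] F [ 0.48  0.12 -0.78] open 88.1 q [ 0.3   0.51 -0.27  2.05  0.23  0.62 -1.64]
shift mm [ 0.2 48.4 -0.7]
turn rad [ 0.0002  0.0002 -0.0001]
```

View pics/scene7.png

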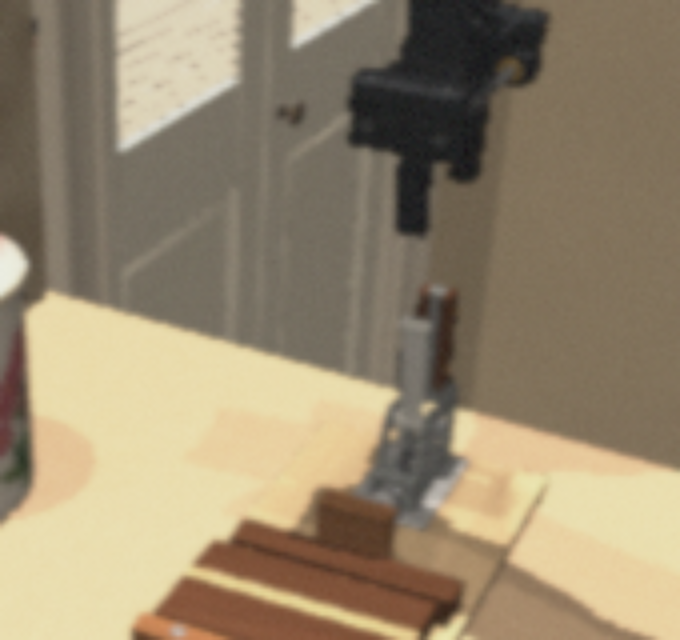

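View pics/top7.png

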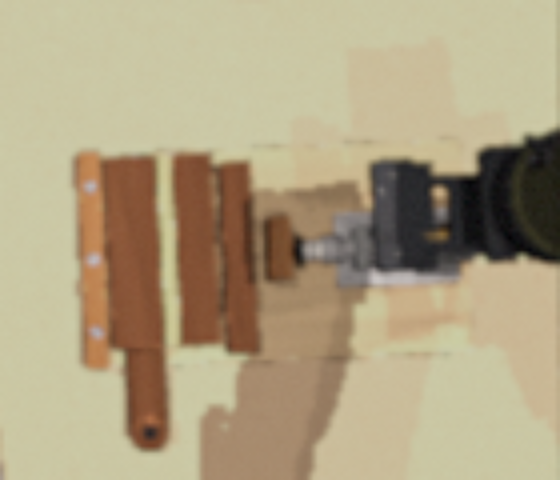

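```bash
python3 -m inch '[[0,10,0,0,0,0],[0,20,0,0,0,0],[0,20,0,0,0,0],[0,15,0,0,0,0],[0,10,0,0,0,0],[0,0,0,0,0,0]]' >/dev/null; python3 go.py .4514 -.0986 .113 -86.4;python3 -m inch '[[0,10,0,0,0,0],[0,15,0,0,0,0],[0,10,0,0,0,0],[0,5,0,0,0,0],[0,0,0,0,0,0]]' >/dev/null; python3 go.py .4514 -.0986 .113 -86.4;python3 - <<'E'
from plant import r
from h import *
for n in("scene","top"):
    d=r.snapshot(n);c=d["img"][:,:,::-1];np.savez(n+"8.npz",**d)
    cv2.imwrite(f"pics/{n}8.png",cv2.resize(c[70:230,200:370] if n=="scene" else c[140:260,230:370],None,fx=4,fy=4))
E
```

```text
t 13.33 p [451.2 -96.2 152. ] yaw -86.18 tilt y [-0.004  0.001 -1.   ] F [-0.14 -0.3   0.14] open 88.1 q [ 0.24  0.64 -0.2   2.13  0.3   0.4  -1.71]
shift mm [ 2.4 38.9  0.1]
turn rad [ 0.0035  0.0038 -0.0012]
t 13.75 p [452.2 -97.  113.2] yaw -86.27 tilt y [-0.001  0.    -1.   ] F [ 0.01 -0.02  0.25] open 87.9 q [ 0.2   0.72 -0.15  2.15  0.34  0.29 -1.74]
shift mm [ 1.6  0.2 -0.9]
turn rad [ 0.0008  0.0024 -0.0004]
```

View pics/scene8.png

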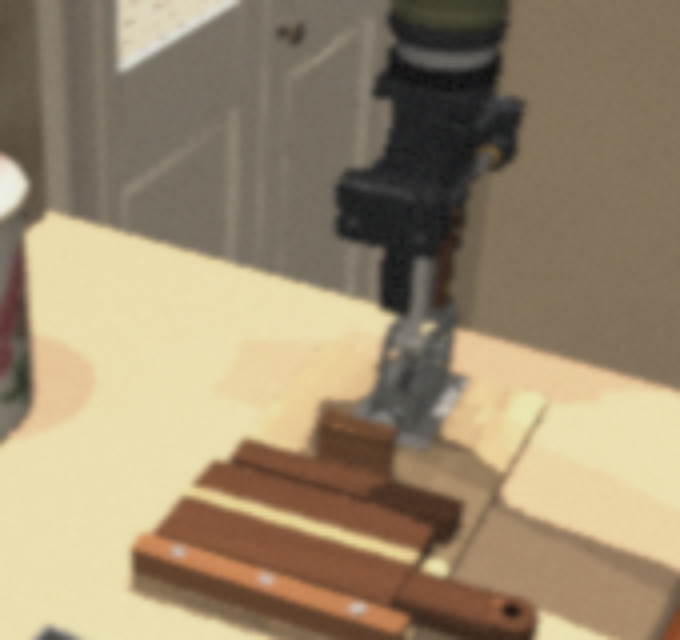

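View pics/top8.png

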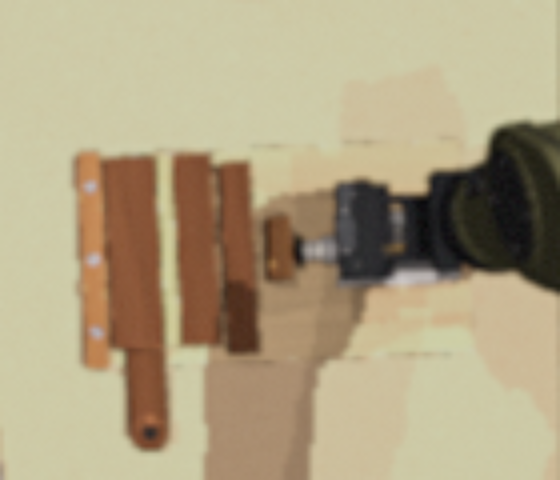

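```bash
python3 -m inch '[[5,0,0,0,0,0],[4,0,0,0,0,0],[0,0,0,0,0,0]]' >/dev/null; python3 go.py .4519 -.1066 .113 -86.4;python3 -m inch '[[0,0,0,0,0,0],[0,0,0,0,0,0],[0,0,0,0,0,0]]' 60 15 >/dev/null; python3 go.py;python3 -m inch '[[0,0,0,0,0,0],[0,0,0,0,0,0],[0,0,0,0,0,0]]' 50 >/dev/null; python3 go.py;python3 -m inch '[[0,0,0,0,0,0],[0,0,0,0,0,0],[0,0,0,0,0,0]]' 41  >/dev/null; python3 go.py
```

```text
t 14.1 p [ 453.3 -107.9  114.1] yaw -86.44 tilt y [ 0.001 -0.001 -1.   ] F [ 0.47 -0.08  0.26] open 87.9 q [ 0.23  0.72 -0.15  2.15  0.34  0.3  -1.72]
shift mm [-1.4  1.  -1.3]
turn rad [-0.0013 -0.0006  0.0007]
t 14.35 p [ 453.1 -106.2  113.7] yaw -86.3 tilt y [ 0.001  0.001 -1.   ] F [0.33 1.93 2.84] open 70.2 q [ 0.23  0.72 -0.15  2.15  0.34  0.3  -1.72]
t 14.6 p [ 453.  -105.1  113.6] yaw -86.25 tilt y [ 0.     0.002 -1.   ] F [0.23 6.88 5.76] open 51.0 q [ 0.23  0.72 -0.15  2.15  0.34  0.3  -1.72]
t 14.85 p [ 453.1 -106.   113.6] yaw -86.29 tilt y [ 0.001  0.001 -1.   ] F [0.14 4.64 5.82] open 42.6 q [ 0.23  0.72 -0.15  2.15  0.34  0.3  -1.72]
```

```bash
python3 -m inch '[[0,0,0,0,0,0],[0,0,0,0,0,0]]' >/dev/null; python3 go.py; cat > look.py <<'E'
import sys
from plant import r
from h import *
n=sys.argv[1]
d=r.snapshot("top");np.savez(f"top{n}.npz",**d);c=d["img"][:,:,::-1]
cv2.imwrite(f"pics/top{n}.png",cv2.resize(c[175:230,240:340],None,fx=8,fy=8,interpolation=cv2.INTER_CUBIC))
E
python3 look.py 9
```

```text
t 15.02 p [ 453.1 -106.   113.6] yaw -86.29 tilt y [ 0.001  0.001 -1.   ] F [0.15 4.69 4.51] open 42.0 q [ 0.23  0.72 -0.15  2.15  0.34  0.3  -1.72]
```

View pics/top9.png

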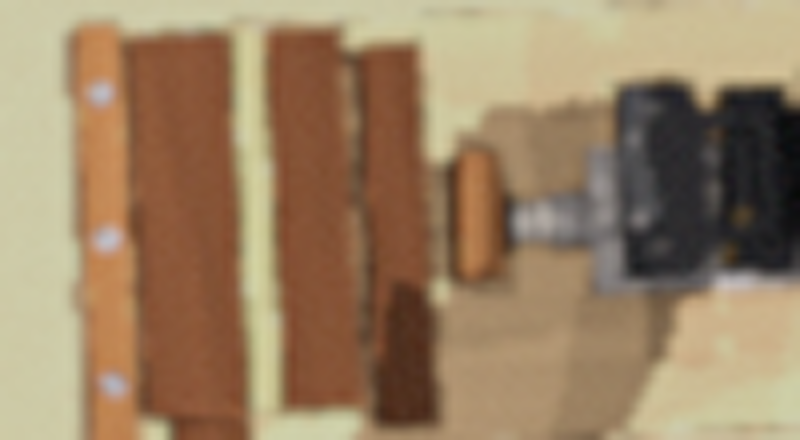

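```bash
python3 -m inch '[[0,0,0,0,0,0],[0,0,0,0,0,0],[0,0,0,0,0,0],[0,0,0,0,0,0],[0,0,0,0,0,0]]' 88 >/dev/null; python3 go.py; python3 look.py 10;  python3 -m inch '[[0,0,0,0,0,0],[0,0,0,0,0,0],[0,0,0,0,0,0],[0,0,0,0,0,0],[0,0,0,0,0,0]]' 50 >/dev/null; python3 go.py;python3 -m inch '[[0,0,0,0,0,0],[0,0,0,0,0,0],[0,0,0,0,0,0],[0,0,0,0,0,0],[0,0,0,0,0,0]]' 41  >/dev/null; python3 go.py; python3 look.py 11; python3 - <<'E'
import cv2,numpy as np
cv2.imwrite('pics/j1.png',np.vstack([cv2.resize(cv2.imread(f'pics/top{i}.png')[:300],None,fx=.9,fy=.9) for i in(10,11)]))
E
```

```text
t 15.48 p [ 452.5 -107.6  113.3] yaw -86.41 tilt y [-0.001 -0.001 -1.   ] F [0.19 1.9  0.04] open 73.7 q [ 0.23  0.72 -0.15  2.15  0.34  0.3  -1.72]
t 15.95 p [ 452.7 -105.2  113.7] yaw -86.25 tilt y [-0.     0.002 -1.   ] F [-1.78  6.86  5.41] open 50.7 q [ 0.23  0.72 -0.15  2.15  0.34  0.3  -1.72]
t 16.37 p [ 452.7 -106.1  113.7] yaw -86.29 tilt y [-0.     0.001 -1.   ] F [-1.67  5.47  4.08] open 42.7 q [ 0.23  0.72 -0.15  2.15  0.34  0.3  -1.72]
```

View pics/j1.png

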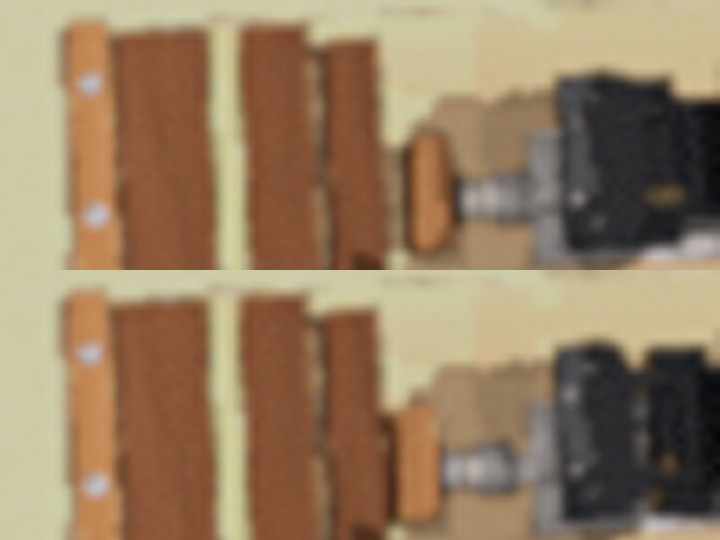

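```bash
python3 -m inch '[[0,0,0,0,0,0],[0,0,0,0,0,0],[0,0,0,0,0,0],[0,0,0,0,0,0],[0,0,0,0,0,0],[0,0,0,0,0,0],[0,0,0,0,0,0]]' 88 >/dev/null; python3 go.py; python3 look.py 12;  python3 -m inch '[[0,0,0,0,0,0],[0,0,0,0,0,0],[0,0,0,0,0,0],[0,0,0,0,0,0],[0,0,0,0,0,0],[0,0,0,0,0,0]]' 50 >/dev/null; python3 go.py;python3 -m inch '[[0,0,0,0,0,0],[0,0,0,0,0,0],[0,0,0,0,0,0],[0,0,0,0,0,0],[0,0,0,0,0,0]]' 41  >/dev/null; python3 go.py; python3 look.py 13; python3 - <<'E'
import cv2,numpy as np
cv2.imwrite('pics/j2.png',np.vstack([cv2.resize(cv2.imread(f'pics/top{i}.png')[:300],None,fx=.9,fy=.9) for i in(12,13)]))
E
```

```text
t 17.0 p [ 453.  -107.2  113.4] yaw -86.38 tilt y [ 0.    -0.001 -1.   ] F [ 0.78  1.43 -0.19] open 86.6 q [ 0.23  0.72 -0.15  2.15  0.34  0.3  -1.72]
t 17.55 p [ 453.1 -105.1  113.7] yaw -86.25 tilt y [ 0.001  0.002 -1.   ] F [-1.09  6.28  6.19] open 51.0 q [ 0.23  0.72 -0.15  2.15  0.34  0.3  -1.72]
t 17.97 p [ 453.2 -106.   113.7] yaw -86.29 tilt y [ 0.001  0.001 -1.   ] F [0.57 4.67 5.77] open 42.3 q [ 0.23  0.72 -0.15  2.15  0.34  0.3  -1.72]
```

View pics/j2.png

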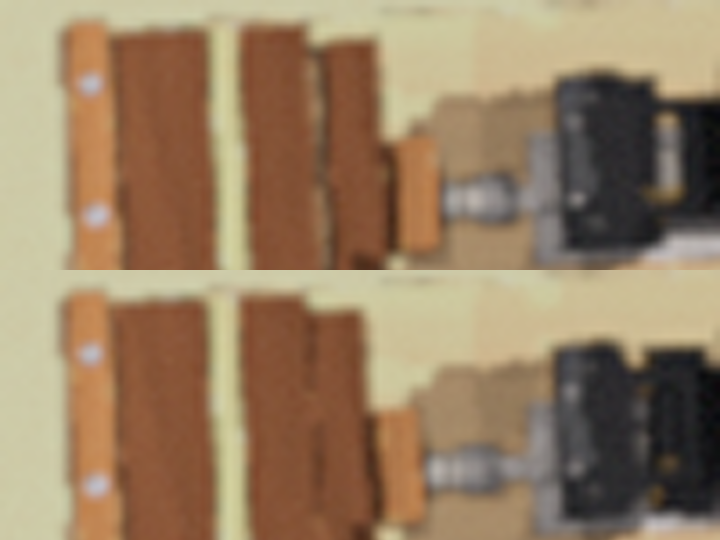

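```bash
python3 -m inch '[[0,0,0,0,0,0],[0,0,0,0,0,0],[0,0,0,0,0,0],[0,0,0,0,0,0],[0,0,0,0,0,0],[0,0,0,0,0,0],[0,0,0,0,0,0],[0,0,0,0,0,0]]' 88 >/dev/null; python3 go.py; python3 look.py 14;  python3 -m inch '[[0,0,0,0,0,0],[0,0,0,0,0,0],[0,0,0,0,0,0],[0,0,0,0,0,0],[0,0,0,0,0,0]]' 60 25 >/dev/null; python3 go.py;python3 -m inch '[[0,0,0,0,0,0],[0,0,0,0,0,0],[0,0,0,0,0,0]]' 55  >/dev/null; python3 go.py; python3 -m inch '[[0,0,0,0,0,0],[0,0,0,0,0,0],[0,0,0,0,0,0]]' 51  >/dev/null; python3 go.py; python3 look.py 15; python3 - <<'E'
import cv2,numpy as np
cv2.imwrite('pics/j3.png',np.vstack([cv2.resize(cv2.imread(f'pics/top{i}.png')[:300],None,fx=.9,fy=.9) for i in(14,15)]))
E
```

```text
t 18.68 p [ 452.6 -107.3  113.4] yaw -86.38 tilt y [-0.001 -0.001 -1.   ] F [0.65 1.07 0.05] open 87.8 q [ 0.23  0.72 -0.15  2.15  0.34  0.3  -1.72]
t 19.15 p [ 453.  -105.9  113.7] yaw -86.28 tilt y [ 0.     0.001 -1.   ] F [-0.54  3.67  2.06] open 60.5 q [ 0.23  0.72 -0.15  2.15  0.34  0.3  -1.72]
t 19.4 p [ 453.  -105.3  113.6] yaw -86.25 tilt y [ 0.     0.002 -1.   ] F [-0.33  6.45  4.24] open 55.1 q [ 0.23  0.72 -0.15  2.15  0.34  0.3  -1.72]
t 19.65 p [ 453.  -104.3  113.6] yaw -86.19 tilt y [ 0.     0.003 -1.   ] F [-0.53  8.42  5.68] open 51.0 q [ 0.23  0.72 -0.15  2.15  0.34  0.3  -1.72]
```

View pics/j3.png

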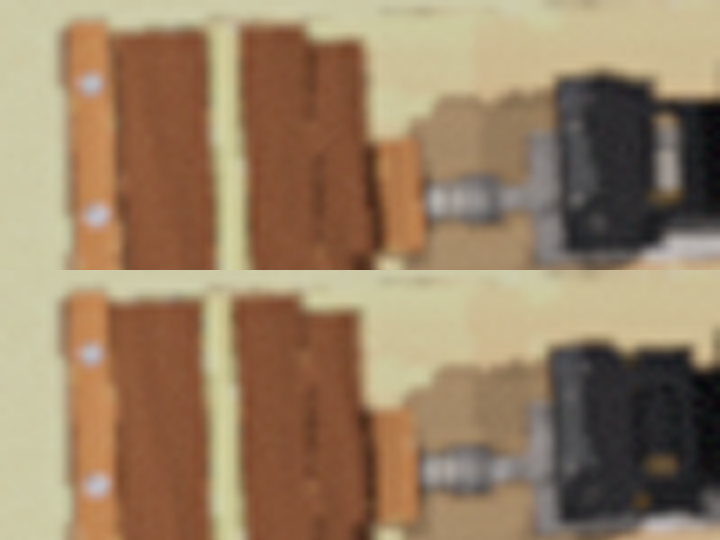

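```bash
python3 -m inch '[[0,0,0,0,0,0],[0,0,0,0,0,0],[0,0,0,0,0,0]]' 48 >/dev/null; python3 go.py;python3 -m inch '[[0,0,0,0,0,0],[0,0,0,0,0,0],[0,0,0,0,0,0]]' 45  >/dev/null; python3 go.py;python3 -c "
from plant import r
s=r.get_state();print(s['moment'])";  python3 look.py 16; python3 - <<'E'
import cv2,numpy as np
cv2.imwrite('pics/j4.png',np.vstack([cv2.resize(cv2.imread(f'pics/top{i}.png')[:300],None,fx=.9,fy=.9) for i in(15,16)]))
E
```

```text
t 19.95 p [ 452.9 -103.8  113.7] yaw -86.16 tilt y [ 0.     0.003 -1.   ] F [-0.75  9.94  5.96] open 48.1 q [ 0.22  0.72 -0.15  2.15  0.34  0.3  -1.72]
t 20.2 p [ 453.  -104.7  113.7] yaw -86.21 tilt y [ 0.     0.002 -1.   ] F [-1.45  7.69  6.53] open 44.7 q [ 0.23  0.72 -0.15  2.15  0.34  0.3  -1.72]
[2.0218801  0.28947122 0.02021785]
```

View pics/j4.png

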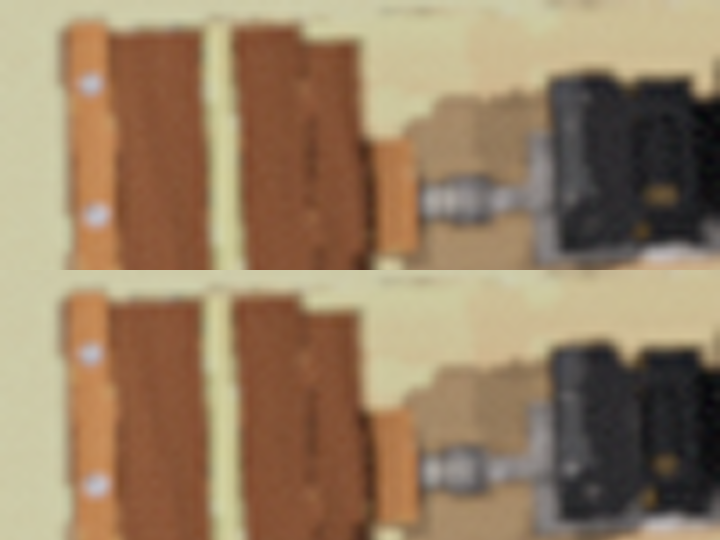

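```bash
cat > prof.py <<'E'
import sys
from h import *
a=np.deg2rad(93.6);ex=np.array([np.cos(a),np.sin(a),0]);ey=np.array([-ex[1],ex[0],0]);O=np.array([.4503,-.0816,0])
xs=np.arange(20,125,.5)
rows=[]
for n in sys.argv[2:]:
    d=np.load(f"top{n}.npz");im=d["img"].astype(np.float32)
    acc=[]
    for y in np.arange(-16,16.1,1):
        uv=np.array([proj(d,O+ex*x/1e3+ey*y/1e3+[0,0,.036]) for x in xs],np.float32)
        acc.append(cv2.remap(im,uv[None,:,0],uv[None,:,1],cv2.INTER_CUBIC)[0])
    rows.append(cv2.resize(np.clip(np.array(acc),0,255).astype(np.uint8)[:,:,::-1],(760,96),interpolation=cv2.INTER_CUBIC))
    b=np.zeros((4,760,3),np.uint8)
    for x in range(20,125,10): b[:,int((x-20)/105*760):int((x-20)/105*760)+3]=(0,0,255)
    rows.append(b)
cv2.imwrite(sys.argv[1],np.vstack(rows))
E
python3 prof.py pics/p1.png 0 8 12 14 15 16
```

```text
(no output)
```

View pics/p1.png

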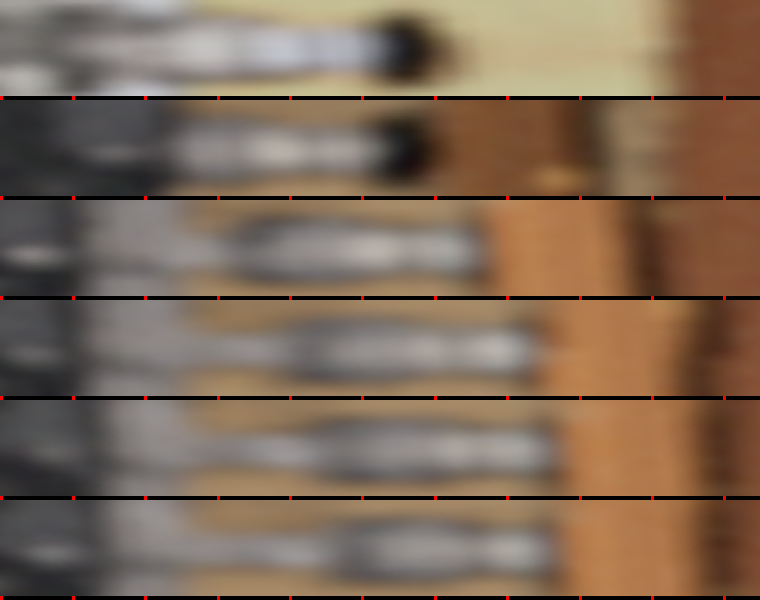

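```bash
python3 -m inch '[[0,0,0,0,0,0],[0,0,0,0,0,0],[0,0,0,0,0,0],[0,0,0,0,0,0]]' 41 >/dev/null; python3 go.py;python3 look.py 17; python3 -m inch '[[0,0,0,0,0,0],[0,0,0,0,0,0],[0,0,0,0,0,0],[0,0,0,0,0,0],[0,0,0,0,0,0],[0,0,0,0,0,0],[0,0,0,0,0,0],[0,0,0,0,0,0]]' 88 >/dev/null; python3 go.py; python3 look.py 18; python3 prof.py pics/p2.png 14 16 17 18
```

```text
t 20.58 p [ 453.2 -106.1  113.6] yaw -86.31 tilt y [ 0.001  0.001 -1.   ] F [-0.77  6.26  4.93] open 41.7 q [ 0.23  0.72 -0.15  2.15  0.34  0.3  -1.72]
t 21.3 p [ 452.6 -107.3  113.5] yaw -86.38 tilt y [-0.    -0.001 -1.   ] F [ 0.14  0.5  -0.4 ] open 87.9 q [ 0.23  0.72 -0.15  2.15  0.34  0.3  -1.72]
```

View pics/p2.png

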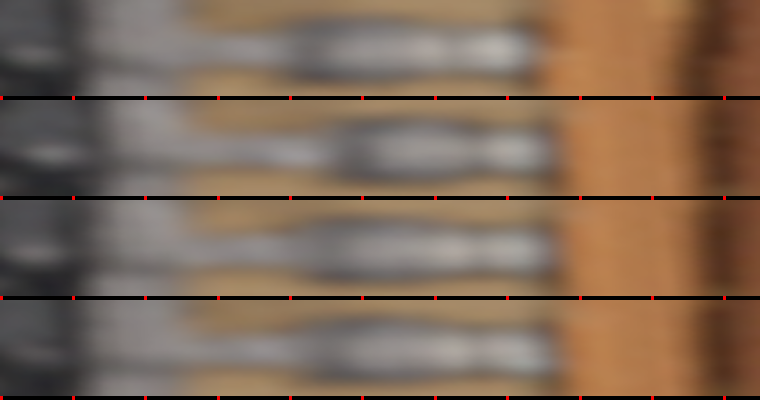

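```bash
python3 prof.py pics/p3.png 9 10 11 12 13 14; python3 - <<'E'
from plant import r
from h import *
d=r.snapshot("scene");c=d["img"][:,:,::-1];np.savez("scene18.npz",**d)
cv2.imwrite("pics/scene18.png",cv2.resize(c[70:230,220:350],None,fx=5,fy=5)[:600*5//5])
E
```

```text
(no output)
```

View pics/p3.png

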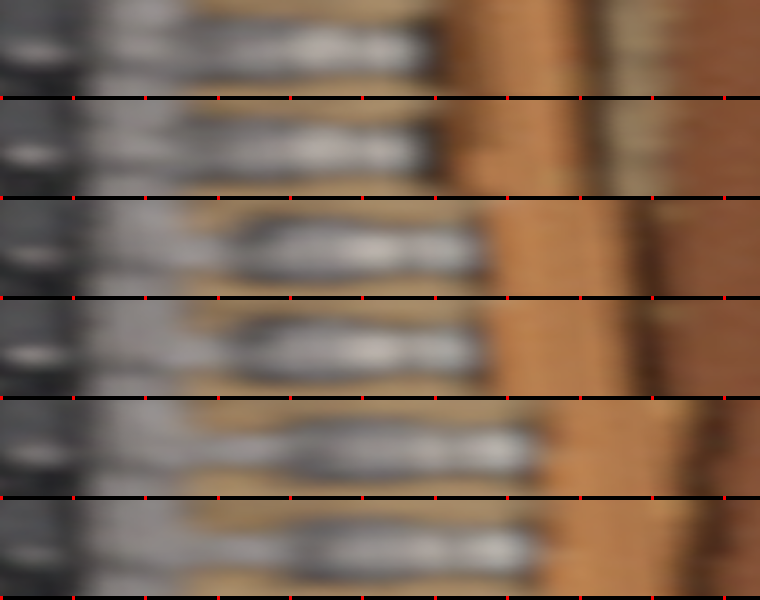

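View pics/scene18.png

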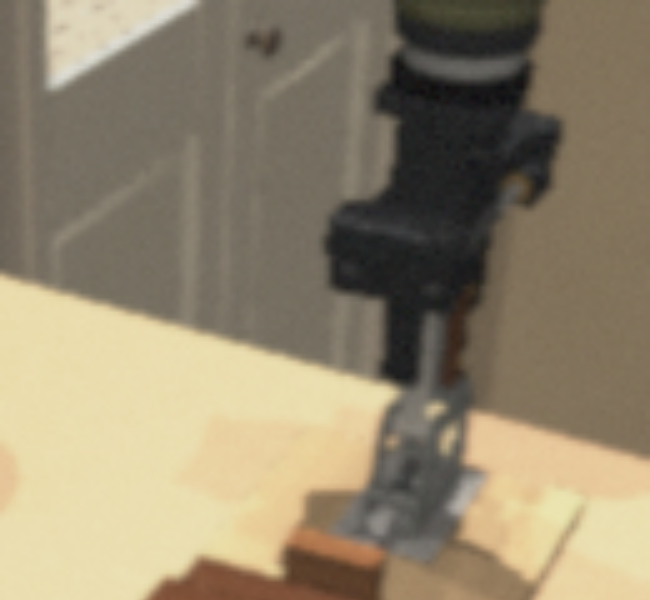

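```bash
python3 -m inch '[[0,0,0,0,0,0],[0,0,0,0,0,0],[0,0,0,0,0,0],[0,0,0,0,0,0],[0,0,0,0,0,0],[0,0,0,0,0,0],[0,0,0,0,0,0]]' 50 >/dev/null; python3 go.py;python3 look.py 19; python3 -m inch '[[0,0,0,0,0,0],[0,0,0,0,0,0],[0,0,0,0,0,0]]' 47 >/dev/null; python3 go.py; python3 look.py 20;python3 -m inch '[[0,0,0,0,0,0],[0,0,0,0,0,0],[0,0,0,0,0,0]]' 46 >/dev/null; python3 go.py; python3 look.py 21; python3 prof.py pics/p4.png 18 19 20 21
```

```text
t 21.98 p [ 453.  -102.9  113.9] yaw -86.1 tilt y [ 0.001  0.004 -1.   ] F [-1.82 10.46  7.78] open 50.3 q [ 0.22  0.72 -0.16  2.15  0.34  0.3  -1.72]
t 22.28 p [ 453.1 -103.7  113.9] yaw -86.14 tilt y [ 0.001  0.003 -1.   ] F [-1.27  8.43  6.6 ] open 47.2 q [ 0.22  0.72 -0.15  2.15  0.34  0.3  -1.72]
t 22.58 p [ 453.1 -104.2  113.9] yaw -86.17 tilt y [ 0.001  0.003 -1.   ] F [-1.56  7.65  7.28] open 46.7 q [ 0.23  0.72 -0.15  2.15  0.34  0.3  -1.72]
```

View pics/p4.png

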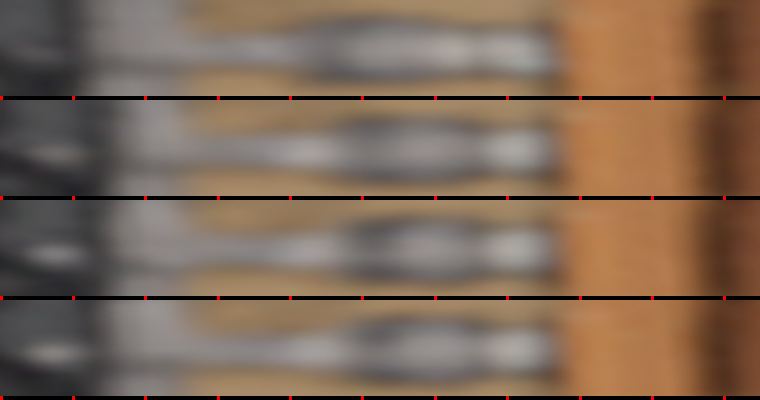

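```bash
cat > edges.py <<'E'
import sys
from h import *
a=np.deg2rad(93.6);ex=np.array([np.cos(a),np.sin(a),0]);ey=np.array([-ex[1],ex[0],0]);O=np.array([.4503,-.0816,0])
xs=np.arange(40,112,.25)
def prof(n):
    d=np.load(f"top{n}.npz");im=d["img"].astype(np.float32);acc=[]
    for y in (-7,-6,-5,-4,4,5,6,7,8):
        uv=np.array([proj(d,O+ex*x/1e3+ey*y/1e3+[0,0,.030]) for x in xs],np.float32)
        acc.append(cv2.remap(im,uv[None,:,0],uv[None,:,1],cv2.INTER_CUBIC)[0])
    acc=np.array(acc);side=acc.mean(0)
    return side
ref=None
for n in sys.argv[1:]:
    s=prof(n);rb=s[:,0]-s[:,2]   # redness: wood/bed high, grey low
    rb=cv2.GaussianBlur(rb[None],(0,0),4)[0];g=np.gradient(rb)
    k=(xs>55)&(xs<85);i=np.where(k)[0][np.argmin(g[k])]
    k2=(xs>85)&(xs<104);j=np.where(k2)[0][np.argmax(g[k2])]
    def sub(i):
        a,b,c=g[i-1:i+2];return xs[i]+.25*.5*(a-c)/(a-2*b+c)
    print(n,"barrel back",round(sub(i),2),"block back",round(sub(j),2),"diff",round(sub(j)-sub(i),2))
E
python3 edges.py 11 12 13 14 15 16 17 18 19 20 21
```

```text
11 barrel back 79.14 block back 86.44 diff 7.3
12 barrel back 79.27 block back 86.38 diff 7.12
13 barrel back 58.41 block back 93.56 diff 35.16
14 barrel back 58.3 block back 93.52 diff 35.23
15 barrel back 61.7 block back 96.32 diff 34.63
16 barrel back 64.73 block back 96.38 diff 31.65
17 barrel back 60.65 block back 96.36 diff 35.71
18 barrel back 60.91 block back 96.53 diff 35.62
19 barrel back 64.99 block back 96.41 diff 31.42
20 barrel back 65.38 block back 96.39 diff 31.01
21 barrel back 66.37 block back 96.41 diff 30.04
```

```bash
python3 -m inch '[[0,0,0,0,0,0],[0,0,0,0,0,0],[0,0,0,0,0,0],[0,0,0,0,0,0],[0,0,0,0,0,0],[0,0,0,0,0,0],[0,0,0,0,0,0],[0,0,0,0,0,0]]' 88 >/dev/null; python3 go.py; python3 look.py 22; python3 -m inch '[[0,0,0,0,0,0],[0,0,0,0,0,0],[0,0,0,0,0,0],[0,0,0,0,0,0],[0,0,0,0,0,0],[0,0,0,0,0,0]]' 56 >/dev/null; python3 go.py;python3 look.py 23; python3 -m inch '[[0,0,0,0,0,0],[0,0,0,0,0,0],[0,0,0,0,0,0]]' 53 >/dev/null; python3 go.py; python3 look.py 24; python3 edges.py 21 22 23 24; python3 prof.py pics/p5.png 22 23 24
```

```text
t 23.3 p [ 452.8 -107.3  113.5] yaw -86.39 tilt y [-0.    -0.001 -1.   ] F [ 0.21 -0.31 -0.47] open 87.7 q [ 0.23  0.72 -0.15  2.15  0.34  0.3  -1.72]
t 23.85 p [ 453.  -105.1  113.6] yaw -86.24 tilt y [ 0.     0.002 -1.   ] F [-0.4   5.95  4.97] open 56.3 q [ 0.23  0.72 -0.15  2.15  0.34  0.3  -1.72]
t 24.15 p [ 453.  -104.   113.6] yaw -86.16 tilt y [ 0.     0.003 -1.   ] F [-1.59  8.65  4.18] open 53.0 q [ 0.22  0.72 -0.15  2.15  0.34  0.3  -1.72]
21 barrel back 66.37 block back 96.41 diff 30.04
22 barrel back 65.13 block back 96.51 diff 31.38
23 barrel back 65.1 block back 96.43 diff 31.33
24 barrel back 65.77 block back 96.44 diff 30.67
```

View pics/p5.png

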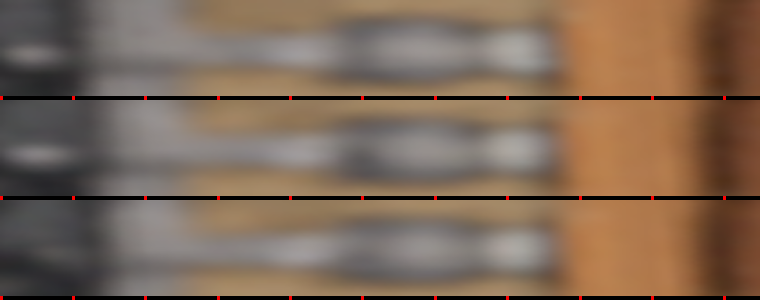

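```bash
python3 -m inch '[[0,0,0,0,0,0],[0,0,0,0,0,0],[0,0,0,0,0,0]]' 50.5 >/dev/null; python3 go.py;python3 look.py 25; python3 -m inch '[[0,0,0,0,0,0],[0,0,0,0,0,0],[0,0,0,0,0,0]]' 49 >/dev/null; python3 go.py; python3 look.py 26; python3 edges.py 22 24 25 26
```

```text
t 24.45 p [ 452.9 -103.   113.6] yaw -86.11 tilt y [ 0.     0.004 -1.   ] F [-1.61 11.29  5.77] open 50.6 q [ 0.22  0.72 -0.16  2.15  0.34  0.3  -1.72]
t 24.75 p [ 452.9 -102.7  113.6] yaw -86.1 tilt y [ 0.     0.004 -1.   ] F [-0.85 10.81  4.48] open 48.9 q [ 0.22  0.72 -0.16  2.15  0.34  0.3  -1.72]
22 barrel back 65.13 block back 96.51 diff 31.38
24 barrel back 65.77 block back 96.44 diff 30.67
25 barrel back 65.21 block back 96.43 diff 31.23
26 barrel back 65.42 block back 96.38 diff 30.96
```

```bash
python3 -m inch '[[0,0,0,0,0,0],[0,0,0,0,0,0],[0,0,0,0,0,0]]' 47.5 >/dev/null; python3 go.py;python3 look.py 27; python3 -m inch '[[0,0,0,0,0,0],[0,0,0,0,0,0],[0,0,0,0,0,0],[0,0,0,0,0,0]]' 46 >/dev/null; python3 go.py; python3 look.py 28; python3 edges.py 26 27 28;python3 prof.py pics/p6.png 18 22 26 27 28
```

```text
t 25.05 p [ 452.9 -103.5  113.7] yaw -86.14 tilt y [ 0.     0.004 -1.   ] F [-1.34  9.87  5.54] open 47.7 q [ 0.22  0.72 -0.16  2.15  0.34  0.3  -1.72]
t 25.43 p [ 453.  -104.2  113.7] yaw -86.18 tilt y [ 0.     0.003 -1.   ] F [-0.78  7.22  5.29] open 46.5 q [ 0.23  0.72 -0.15  2.15  0.34  0.3  -1.72]
26 barrel back 65.42 block back 96.38 diff 30.96
27 barrel back 65.35 block back 96.38 diff 31.03
28 barrel back 65.63 block back 96.39 diff 30.76
```

View pics/p6.png

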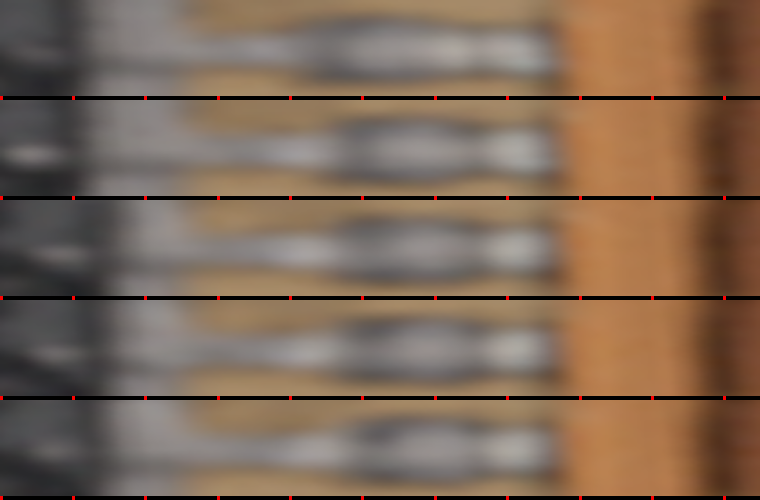

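```bash
python3 -m inch '[[0,0,0,0,0,0],[0,0,0,0,0,0],[0,0,0,0,0,0]]' 45 >/dev/null; python3 go.py;python3 look.py 29; python3 -m inch '[[0,0,0,0,0,0],[0,0,0,0,0,0],[0,0,0,0,0,0]]' 44 >/dev/null; python3 go.py; python3 look.py 30; python3 edges.py 27 28 29 30;python3 prof.py pics/p7.png 22 28 29 30
```

```text
t 25.73 p [ 453.  -104.7  113.7] yaw -86.21 tilt y [ 0.001  0.002 -1.   ] F [-0.6   5.99  5.59] open 45.0 q [ 0.23  0.72 -0.15  2.15  0.34  0.3  -1.72]
t 26.03 p [ 453.1 -105.1  113.7] yaw -86.23 tilt y [ 0.001  0.002 -1.   ] F [-0.45  5.54  5.17] open 44.2 q [ 0.23  0.72 -0.15  2.15  0.34  0.3  -1.72]
27 barrel back 65.35 block back 96.38 diff 31.03
28 barrel back 65.63 block back 96.39 diff 30.76
29 barrel back 67.48 block back 96.45 diff 28.97
30 barrel back 67.47 block back 96.44 diff 28.97
```

View pics/p7.png

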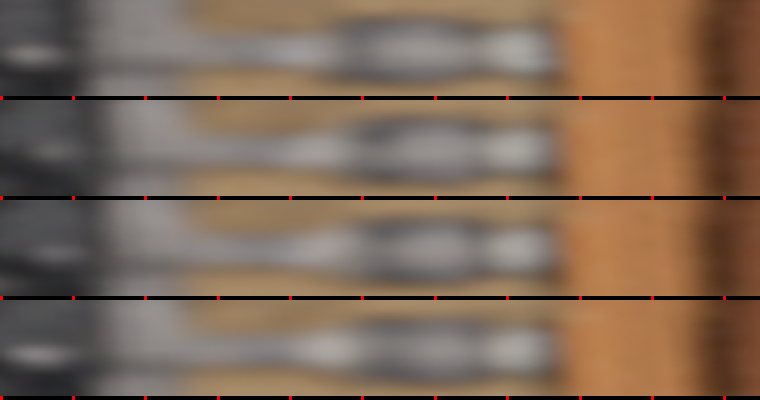

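```bash
cat > look3.py <<'E'
import sys
from plant import r
import numpy as np
ds=[r.snapshot("top") for _ in range(4)]
d=dict(ds[0]);d["img"]=np.mean([x["img"].astype(float) for x in ds],0);np.savez(f"top{sys.argv[1]}.npz",**d)
E
cat > shift.py <<'E'
import sys
from h import *
a=np.deg2rad(93.6);ex=np.array([np.cos(a),np.sin(a),0]);ey=np.array([-ex[1],ex[0],0]);O=np.array([.4503,-.0816,0])
xs=np.arange(30,115,.2);ys=np.arange(-9,9.1,1)
def rect(n):
    d=np.load(f"top{n}.npz");im=d["img"].astype(np.float32)
    uv=np.array([[proj(d,O+ex*x/1e3+ey*y/1e3+[0,0,.036]) for x in xs] for y in ys],np.float32)
    return cv2.GaussianBlur(cv2.remap(im,uv[...,0],uv[...,1],cv2.INTER_CUBIC),(0,0),2)
ref=rect("22");i0=np.searchsorted(xs,61);i1=np.searchsorted(xs,80)
T=ref[:,i0:i1]
for n in sys.argv[1:]:
    R=rect(n);w=R[:,i0-45:i1+45]
    c=cv2.matchTemplate(w,T,cv2.TM_CCOEFF_NORMED)[0];k=int(c.argmax());k=min(max(k,1),len(c)-2)
    a,b,e=c[k-1:k+2];print(n,"barrel shift vs 22: %.2f mm"%((k-45+.5*(a-e)/(a-2*b+e))*.2),"corr %.3f"%b)
E
python3 look3.py 31; python3 edges.py 31; python3 shift.py 12 14 15 16 17 18 19 20 21 22 23 24 25 26 27 28 29 30 31; python3 go.py
```

```text
31 barrel back 67.92 block back 96.42 diff 28.5
12 barrel shift vs 22: 4.25 mm corr 0.371
14 barrel shift vs 22: -7.01 mm corr 0.972
15 barrel shift vs 22: -2.59 mm corr 0.954
16 barrel shift vs 22: -0.64 mm corr 0.966
17 barrel shift vs 22: -4.95 mm corr 0.943
18 barrel shift vs 22: -4.60 mm corr 0.959
19 barrel shift vs 22: 1.43 mm corr 0.967
20 barrel shift vs 22: 1.91 mm corr 0.978
21 barrel shift vs 22: 2.49 mm corr 0.985
22 barrel shift vs 22: -0.00 mm corr 1.000
23 barrel shift vs 22: 0.46 mm corr 0.960
24 barrel shift vs 22: 0.70 mm corr 0.961
25 barrel shift vs 22: 1.35 mm corr 0.962
26 barrel shift vs 22: 1.34 mm corr 0.965
27 barrel shift vs 22: 1.51 mm corr 0.983
28 barrel shift vs 22: 2.49 mm corr 0.982
29 barrel shift vs 22: 3.41 mm corr 0.954
30 barrel shift vs 22: 4.34 mm corr 0.907
31 barrel shift vs 22: 4.22 mm corr 0.907
t 26.28 p [ 453.1 -105.1  113.7] yaw -86.23 tilt y [ 0.001  0.002 -1.   ] F [-0.67  4.34  5.16] open 44.0 q [ 0.23  0.72 -0.15  2.15  0.34  0.3  -1.72]
```

```bash
python3 - <<'E'
import numpy as np,cv2
o=[]
for n in("0","14","22","31"):
    i=np.load(f"top{n}.npz")["img"].astype(np.uint8)[:,:,::-1][188:212,278:328]
    o.append(cv2.resize(i,None,fx=8,fy=6,interpolation=cv2.INTER_NEAREST))
cv2.imwrite("pics/z.png",np.vstack(o))
E
```

```text
(no output)
```

View pics/z.png

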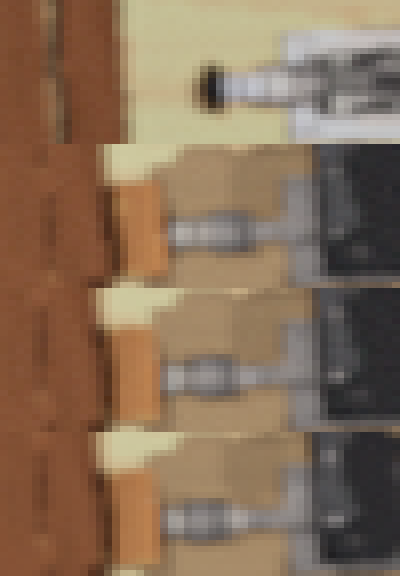

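```bash
python3 -m inch '[[0,0,0,0,0,0],[0,0,0,0,0,0],[0,0,0,0,0,0],[0,0,0,0,0,0],[0,0,0,0,0,0],[0,0,0,0,0,0],[0,0,0,0,0,0],[0,0,0,0,0,0],[0,0,0,0,0,0],[0,0,0,0,0,0],[0,0,0,0,0,0],[0,0,0,0,0,0]]' >/dev/null; python3 go.py; python3 look3.py 32; python3 edges.py 31 32; python3 shift.py 31 32; python3 - <<'E'
from plant import r
from h import *
d=r.snapshot("scene");c=d["img"][:,:,::-1]
cv2.imwrite("pics/scene32.png",cv2.resize(c[80:230,190:350],None,fx=4,fy=4,interpolation=cv2.INTER_CUBIC))
P=cloud(np.load("top32.npz"));ok=np.load("top32.npz")["range_z"]>0
a=np.deg2rad(93.6);ex=np.array([np.cos(a),np.sin(a)]);ey=np.array([-ex[1],ex[0]]);O=np.array([.4503,-.0816])
Q=np.stack([(P[...,:2]-O)@ex,(P[...,:2]-O)@ey],-1)*1000
for y in(-65,-50,-35,35,50,65):
    k=ok&(abs(Q[...,1]-y)<5)&(P[...,2]>.029)&(P[...,2]<.04)&(Q[...,0]>90)&(Q[...,0]<262);x=np.sort(Q[k][:,0]);g=np.where(np.diff(x)>3.5)[0];print(y,x.min().round(1),[(x[i].round(1),x[i+1].round(1)) for i in g])
E
```

```text
t 27.28 p [ 453.1 -105.1  113.7] yaw -86.23 tilt y [ 0.001  0.002 -1.   ] F [-0.13  5.82  4.54] open 43.9 q [ 0.23  0.72 -0.15  2.15  0.34  0.3  -1.72]
31 barrel back 67.92 block back 96.42 diff 28.5
32 barrel back 65.3 block back 96.41 diff 31.11
31 barrel shift vs 22: 4.22 mm corr 0.907
32 barrel shift vs 22: 4.27 mm corr 0.907
-65 118.2 []
-50 119.2 []
-35 119.7 []
35 119.8 []
50 117.9 []
65 117.9 []
```

View pics/scene32.png

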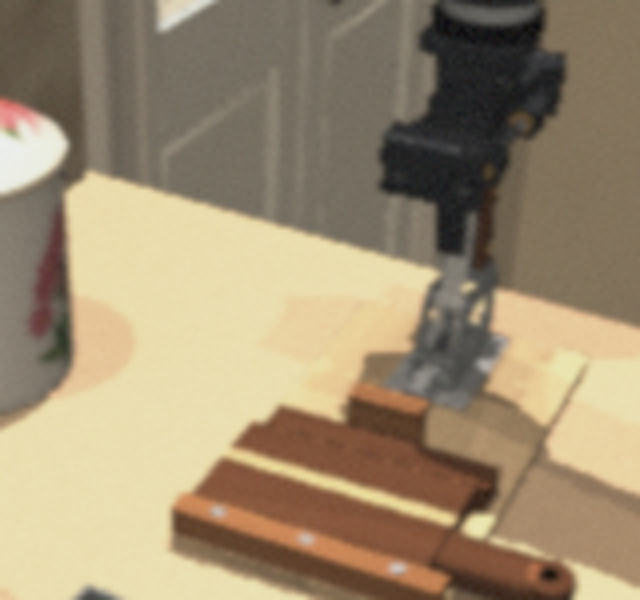

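```bash
python3 prof.py pics/p8.png 18 22 28 29 30 32; python3 - <<'E'
import numpy as np,cv2
o=[]
for n in("14","18","22","28","29","32"):
    i=np.load(f"top{n}.npz")["img"].astype(np.uint8)[:,:,::-1][194:210,284:320]
    o.append(cv2.resize(i,None,fx=18,fy=6,interpolation=cv2.INTER_NEAREST))
cv2.imwrite("pics/z2.png",np.vstack(o))
for n in("14","18","22","28","29","30","32"):
    i=np.load(f"top{n}.npz")["img"].mean(2);print(n,[int(v) for v in i[199:204,296:318].mean(0)],'|',[int(v) for v in i[197:199,296:318].mean(0)])
E
```

```text
14 [128, 124, 108, 116, 149, 146, 138, 144, 136, 132, 128, 115, 105, 115, 127, 129, 127, 130, 135, 131, 120, 95] | [128, 124, 115, 121, 133, 136, 135, 134, 133, 131, 126, 120, 118, 119, 119, 119, 113, 116, 133, 133, 122, 92]
18 [132, 121, 110, 137, 142, 135, 143, 136, 132, 128, 118, 109, 113, 122, 130, 126, 125, 131, 133, 129, 119, 96] | [127, 123, 122, 133, 136, 135, 135, 133, 132, 128, 124, 120, 120, 119, 121, 118, 113, 117, 132, 131, 122, 94]
22 [131, 122, 114, 142, 141, 121, 124, 133, 129, 118, 108, 121, 136, 134, 127, 124, 127, 131, 133, 129, 121, 97] | [129, 124, 122, 132, 134, 132, 132, 131, 130, 132, 128, 120, 121, 121, 120, 119, 114, 117, 132, 133, 122, 93]
28 [132, 122, 113, 140, 139, 122, 130, 131, 121, 108, 117, 137, 138, 129, 124, 126, 129, 134, 136, 129, 106, 71] | [129, 124, 123, 132, 133, 130, 133, 132, 130, 129, 124, 122, 120, 119, 123, 123, 118, 125, 143, 139, 110, 67]
29 [132, 121, 114, 140, 137, 114, 128, 130, 118, 109, 124, 141, 140, 131, 125, 127, 130, 133, 135, 127, 106, 74] | [129, 123, 124, 133, 133, 131, 133, 135, 133, 132, 128, 123, 120, 121, 122, 122, 119, 124, 141, 140, 113, 71]
30 [131, 122, 112, 139, 137, 119, 127, 127, 115, 113, 129, 147, 141, 127, 125, 128, 130, 133, 136, 131, 111, 79] | [128, 124, 123, 130, 131, 131, 133, 134, 134, 132, 127, 122, 119, 120, 124, 125, 119, 122, 143, 139, 115, 80]
32 [131, 121, 113, 138, 137, 119, 128, 126, 115, 113, 129, 147, 141, 127, 124, 127, 130, 134, 137, 130, 111, 78] | [128, 123, 122, 130, 130, 130, 133, 134, 133, 132, 128, 122, 120, 120, 123, 124, 119, 123, 142, 140, 115, 77]
```

View pics/p8.png

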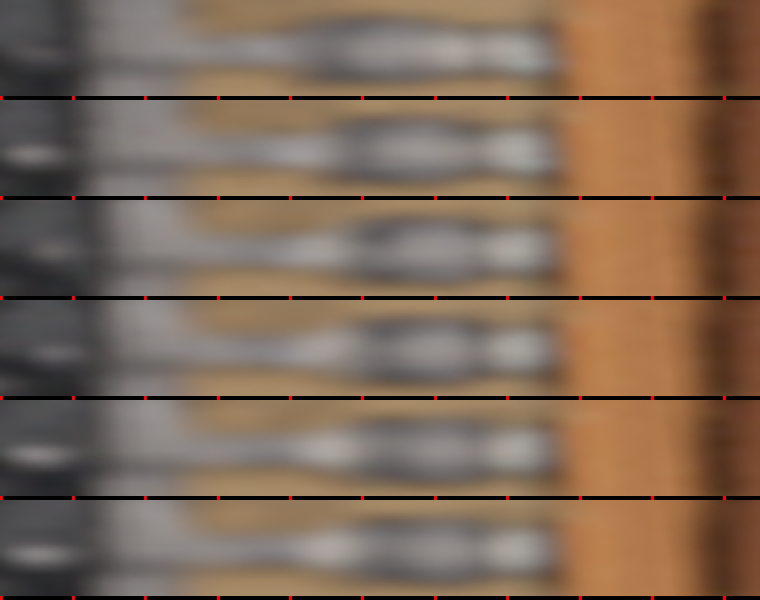

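View pics/z2.png

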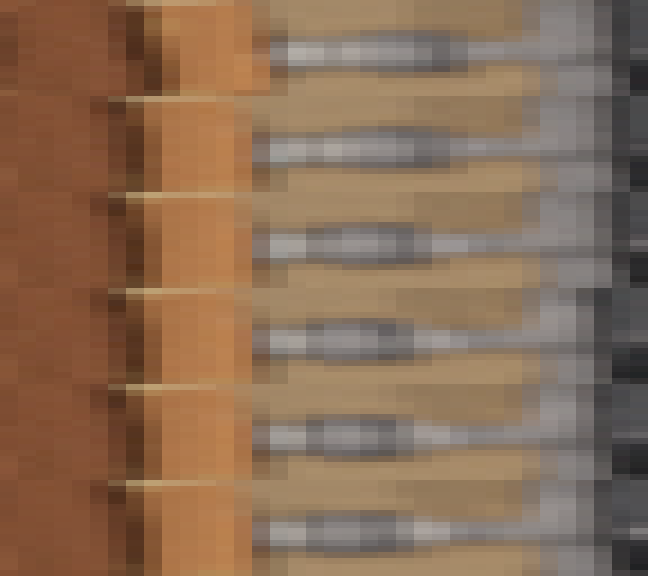

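```bash
python3 -c "
from plant import r
print(r.finish_job())"
```

```text
the job is handed in; nothing more can be done
None
```

I stood the block on the jig between the clamp's pad and the strip and pumped the trigger until the joint closed. I handed the job in at about 27.5 s with the trigger still held squeezed (opening 43.9 mm, grip limit 25 N).

**Last checks**
- **Joint:** the top camera's depth shows no gap between strip, board and batten at any of the six lines I checked. The block stands upright between pad and strip.
- **Hold:** nothing moved over a 1 s hold before I handed in. The net force on the tool was about 6 N; the two fingers' forces partly cancel, so this does not confirm the clamp load.
- **Other objects:** the arm never pressed on anything but the block, handle and trigger. I did not measure the other objects again at the end.

**Checks that disagreed**
- **Plunger depth:** I estimated it from the top view at about 3.3 mm per pixel, because I could not make out the black ring. Two measures gave about 8.3 mm and a reading by eye gave about 7 mm, against a target of 8 mm. A third, edge-based measure jumped between 4.4 and 7.0 mm on pictures that otherwise looked the same, so I set it aside.
- **Rod slip:** in the fourth pump the rod slid back about 4 mm while the trigger was being squeezed fully, and I found no cause. I therefore made the last squeeze gradually and stopped at 44 mm opening, short of the 41.7 mm I had used then.

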